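# Take the check weight off the shielded scale with the weight tongs

### The arm

A 7-joint arm with a two-finger parallel gripper is mounted at the origin on the work surface; the furniture and walls round the work are solid. World frame = base frame: x ahead of the robot, y to its left, z up, the work surface at z = 0. Lengths are in m, angles in rad, forces in N, time in s.
With the tool pointing down it reaches from about 0.425 to 0.875 m from the base axis. Payload 4.7 kg.
Tool frame: the origin (TCP) lies midway between the tips of the shut fingers; the grasp point (between the pads) lies 19 mm behind it (manip.tcp_to_grasp is the z of the grasp point in the tool frame, in m); z points along the fingers, y is the line along which they close (so a half turn about z gives the same grasp; the last joint's range is limited). The gripper opens to 87 mm and grips with 3 to 60 N. Pads are 19 mm wide; open, the fingers measure 117 mm over their backs; the gripper's body (75 mm by 190 mm) begins 51 mm behind the grasp point.
Start: joints at [-1.284, 0.321, -0.07, 1.45, 0.023, 1.371, -0.057], TCP at [0.175, 0.626, 0.223] pointing down, gripper open.
Joint ranges: [-2.86, 2.86], [-0.3, 2.09], [-1.38, 1.24], [0.06, 2.45], [-1.56, 4.7], [0.09, 2.05], [-2.69, 2.69]. Speed limits (rad/s): [2.57, 2.57, 3.14, 3.14, 3.14, 3.14, 3.14].

### API

Orientations are given as a rotation vector (axis times angle).
In Python, from rig import manip, cams, workorder gives the robot as it stands.
- The arm moves only by the tool play_rows, never from a script. Its argument "moves" is a list of rows, each a list of 3 entries, a list of its own where there are three numbers: the shift along the tool's x, y, z each as a share of 0.03 m, from -1 to 1, then the turn, a rotation vector about the tool's x, y, z each as a share of 5 degrees, from -1 to 1, then the opening, from 0 (shut) to 1 (fully open). A call has 1 to 5 rows; each row shifts and turns the commanded pose from where the row before left it, along the tool's axes as they then stand; what a row does not reach is not made up. A row lasts 1/8 s, in which the tool goes at most 62.5 mm and 10.7 degrees, less where a joint would pass 70% of its speed; a pose out of reach is approached as far as the arm can. A call with a number of a shift or a turn outside -1 to 1 is refused whole. A call with a gripper value outside its range is refused whole. The fingers move at their own pace and stop on an object; the grip force is fixed at half the most. Time passes only in rows, so rows that do not move let the fingers close. It gives the time, the measured TCP pose, the force, the opening and the grip force at its end, in the units of the state.
- manip.observe(): the state, without advancing time (a new reading comes with each control period).
- cams.snapshot(name): name is "scene" or "top"; returns the picture (384x512x3 uint8, red, green, blue); there is no depth.
- cams.camera_info(name): a dict with "fx", "fy", "cx", "cy" (pixels), "dist" ([k1, k2, p1, p2, k3] as OpenCV has them; the pictures are not rectified), "rvec" (rotation vector, rad) and "tvec" (3), from world to camera coordinates, as OpenCV has them. Camera axes: x right, y down, z forward; pixel columns grow to the right and rows downward; lengths in m; the calibration is good to about 2 mm. A picture is of the moment at which its call begins. camera_info takes no time and is no camera call.
- workorder.hand_in(): hands the job in; it is judged then, once.
The state is a dict: "time_s": time; "joint_pos": joint angles; "joint_vel": joint speeds; "effort": joint torques, N m; "tcp_pos": TCP position; "orientation": TCP orientation; "ft_force": force on the tool from outside, world axes, zero at the start; "ft_torque": the same for the moment, N m; "grip_width": finger opening in m; "gripper_force": force on a finger pad.
Only numpy, scipy, OpenCV 4.12 (cv2) and the standard library are available. Lean on these libraries where they do the work, as an engineer would, in place of code of your own. Each camera call takes 0.05 s, during which the arm holds its last target. There are 200 camera calls.

### The job

Pick up the sprung weight tongs from their wooden rest, pass their open tips through the open front of the scale's draught shield and close them round the neck of the check weight standing on the pan. Lift the weight clear of the pan, bring it out through the front, upright, and finish while still holding it in the closed tongs in the air in front of the scale, so that the scale can go back to zero. Never touch the weight itself with the gripper, do not drop or tip it over, and do not push the other things about.

Things in the scene. Friction and masses are not known exactly. Their poses are not given: they have to be found in the camera images.
- scale: white electronic check scale, fixed, 210 mm deep, 150 mm wide. Origin on the table under the centre of its pan; x points from its open front to its back, y to its left, z up. Key panel at the front from x = -137 to -70 mm, at most 45 mm high; housing from there to x = +72 mm, 52 mm high
- scale_pan (a point): centre of the top of the scale's round steel pan (diameter 84 mm), 66 mm above the table; axes as the scale
- scale_mouth (a point): middle of the shield's open front, 62 mm ahead of the pan's centre, 96 mm above the table; axes as the scale. The draught shield over the pan has clear panes (depth readings stop at them) in a thin aluminium frame: sides 120 mm apart, back 62 mm behind the pan's centre, roof (underside 146 mm, top 152 mm above the table). Only the front is open, from 52 to 146 mm above the table
- weight_center (a point): the check weight, a brass knob weight of 80 to 130 g upright near the middle of the pan; this point is on its axis, half-way up (22 mm above its underside). z is its axis. From the underside: body of 24 mm diameter to 25 mm, neck of 10 mm diameter from 25 to 35 mm, knob of 18 mm diameter to 44 mm. The tongs take it by the neck, whose middle is 8 mm above this point
- tongs_grip (a point): the steel weight tongs (207 mm long, 90 g), lying level on their rest; this point is midway between their two black grips, half-way up (50 mm above the table on the rest), near their centre of mass: the place to grip. x points along the tongs to the tips, z up; the arms close sideways, along y. Grips 54 mm long, 20 mm high; width over both 43 mm free, about 29 mm when the tips hold the weight
- tongs_tip (a point): the point midway between the tips of the tongs, 115 mm ahead of the grips' point at the same height. Each tip is 4 mm thick (z) with a V notch 15 mm long (x) for the neck: bring this point onto the neck's middle, then close. Tips stand 38 mm apart inside when free, 30 mm at a finger opening of 40 mm; they meet when shut. Arms are 9 to 12 mm high from 18 mm behind the tips backwards
- tongs_left (a joint): closing angle of the tongs' left arm, rad: 0 free, about 0.08 on the neck, 0.097 shut. The arms hinge on a pin 85 mm behind the grips' point and are sprung apart, 3 N on each grip when free, 7 N when closed: fingers 40 mm apart carry the tongs with open tips, a squeeze of 20 to 60 N clamps the neck (about 0.3 of it reaches the tips)
- tongs_right (a joint): closing angle of the tongs' right arm, the same
- tongs: the tongs as a whole; the same frame as the grips' point
- weight: the check weight; origin at the centre of its underside
- tongs_rest: wooden rest of the tongs, fixed: base 196 x 60 x 10 mm with two cradles, 62 mm ahead of and 87 mm behind the grips' point, whose guides reach 52 mm above the table; between the cradles the grips are free from below and the sides. Lift the tongs straight up. Origin on the table under the grips' point, x along the tongs
- mug: white mug, about 82 mm across and 91 mm high, at the left; only to be left alone. Origin on its underside
- case: small black instrument case, 74 x 112 x 46 mm, at the right near the robot; only to be left alone. Origin at the centre of its underside
- jar_counted: screw-top jar of small parts, 43 mm across, 66 mm high, at the back edge, right of the scale; only to be left alone. Origin at the centre of its underside

How it is judged:
By the outcome, as a careful person would: the job done as asked, in the order asked, and still so for the second after the job is handed in, while the arm keeps its last pose, push and grip.
It also fails if it takes over 48 s, if anything falls off the work surface, if the arm or the gripper's body presses on something with over 40 N, if the wrist force passes 120 N, or if a joint passes its speed limit or range.

## Working session

There is one attempt and no reset: what is moved stays moved. The work goes in short steps, Python scripts to look and compute and a tool call to move; the robot and the scene stay as the last step left them, time stands still between calls to the robot, and variables do not carry over. Pictures are saved under pics/ and viewed, at most 10 in all, crops included, and the job is handed in when it is done.

Besides the shell and the picture viewer there is one more tool, called after "Call:" as a command line: name --argument value ..., lists and objects as JSON in quotes. play_rows: Moves the arm, as the interface text tells. Shift numbers are shares of 0.03 m and turn numbers shares of 5 degrees, none past 1 either way. Its arguments: {"type":"object","properties":{"moves":{"type":"array","items":{"type":"array"}}},"required":["moves"]}

```bash
mkdir -p pics; ls; python3 - <<'E'
from rig import manip,cams,workorder
import cv2,json
for n in("scene","top"):
    im=cams.snapshot(n); cv2.imwrite(f"pics/{n}0.png",cv2.cvtColor(cv2.resize(im,(800,600),interpolation=cv2.INTER_CUBIC),cv2.COLOR_RGB2BGR)); cv2.imwrite(f"{n}0_raw.png",im[:,:,::-1]); print(cams.camera_info(n))
print(manip.observe(),manip.tcp_to_grasp)
E
```

```text
pics
{'fx': 440.18326869559826, 'fy': 440.18326869559826, 'cx': 256.5063592857367, 'cy': 186.70081007707944, 'dist': array([-0.14352299,  0.        ,  0.        ,  0.        ,  0.        ]), 'rvec': array([ 2.23958389, -0.87694644,  0.3256202 ]), 'tvec': array([-0.40022624,  0.33546381,  1.3045458 ])}
{'fx': 479.26975059813867, 'fy': 479.26975059813867, 'cx': 260.68333916283524, 'cy': 188.92870598777537, 'dist': array([0.00851921, 0.        , 0.        , 0.        , 0.        ]), 'rvec': array([ 2.16362367, -2.17504227,  0.05903229]), 'tvec': array([0.03226162, 0.54826589, 1.32180654])}
{'time_s': 0.1, 'joint_pos': array([-1.28390985,  0.32171037, -0.0700687 ,  1.45150809,  0.02260498,
        1.3707993 , -0.05693049]), 'joint_vel': array([ 0.00028891,  0.00023571, -0.00088414, -0.00207262,  0.00094173,
       -0.00055285, -0.00083306]), 'effort': array([ 2.51465127e-05, -4.92572594e+01, -4.05837838e-01, -3.13399637e+01,
       -6.41765655e-02,  3.95928172e-02,  8.24901099e-05]), 'tcp_pos': array([0.17505035, 0.6254934 , 0.22161831]), 'orientation': array([-4.27175744e-01, -3.11229063e+00,  2.56695550e-03]), 'ft_force': array([0.38301367, 0.10324327, 0.32639789]), 'ft_torque': array([-0.06209033,  0.00159992,  0.01350654]), 'gripper_force': 0.0, 'grip_width': 0.08677840391136393} -0.0187
```

View pics/scene0.png

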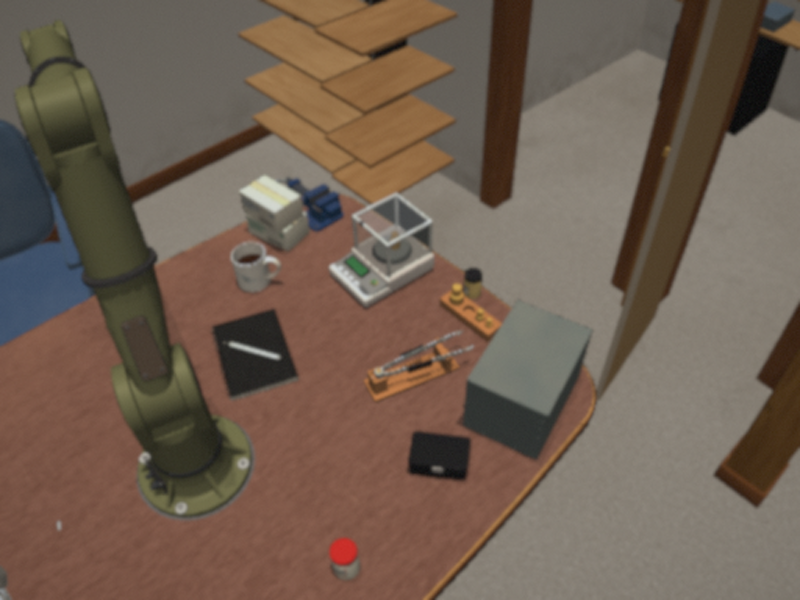

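View pics/top0.png

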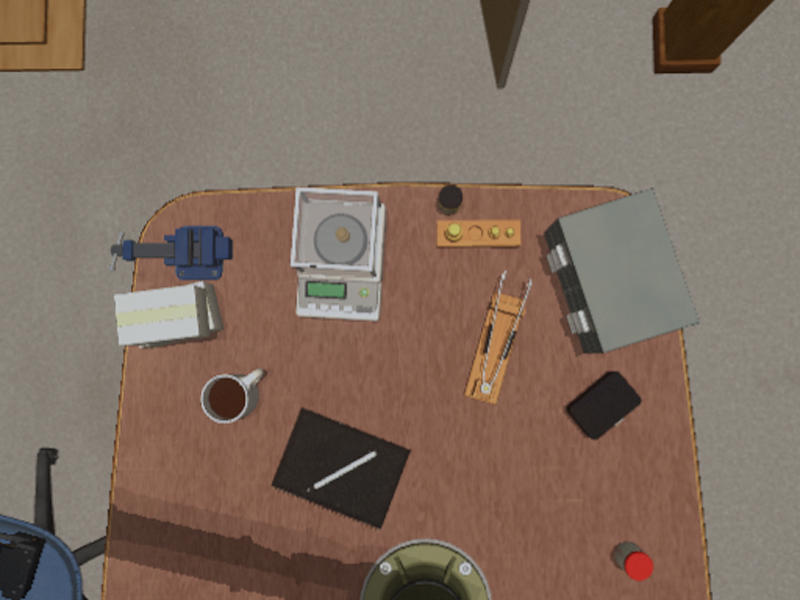

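The scene picture shows the scale at about (385,255) and the tongs at (415,365). The top picture shows the scale pan at (341,239), the weight knob at (342,234), and the tongs from the hinge at (486,388) to the tips at (503,274) and (529,282). I'll enlarge these areas to measure them.

```bash
cat > h.py <<'E'
import numpy as np,cv2
from rig import cams
from scipy.spatial.transform import Rotation as R
def cam(n):
    c=cams.camera_info(n);K=np.array([[c['fx'],0,c['cx']],[0,c['fy'],c['cy']],[0,0,1]]);return K,c['dist'],c['rvec'],c['tvec']
def proj(n,P):
    K,d,r,t=cam(n);return cv2.projectPoints(np.array(P,float).reshape(-1,3),r,t,K,d)[0][:,0]
def ray(n,uv):
    K,d,r,t=cam(n);q=cv2.undistortPoints(np.array([[uv]],float),K,d)[0,0]
    M=R.from_rotvec(r).as_matrix();return -M.T@t,M.T@np.array([q[0],q[1],1])
def onz(n,uv,z):
    o,v=ray(n,uv);return o+v*(z-o[2])/v[2]
def tri(a,b):
    o1,v1=ray("top",a);o2,v2=ray("scene",b)
    s=np.linalg.lstsq(np.c_[v1,-v2],o2-o1,rcond=None)[0];p,q=o1+s[0]*v1,o2+s[1]*v2
    return (p+q)/2,np.linalg.norm(p-q)
def crop(img,x,y,w,h,s,out):
    cv2.imwrite(out,cv2.resize(img[y:y+h,x:x+w],None,fx=s,fy=s,interpolation=cv2.INTER_CUBIC))
E
python3 - <<'E'
from h import *
t=cv2.imread("top0_raw.png");s=cv2.imread("scene0_raw.png")
print(proj("top",[[0,0,0],[.175,.6255,.2216]]),proj("scene",[[0,0,0],[.175,.6255,.2216]]))
a=np.zeros((600,800,3),np.uint8)
def put(im,x,y,w,h,X,Y,k): a[Y:Y+h*k,X:X+w*k]=cv2.resize(im[y:y+h,x:x+w],None,fx=k,fy=k,interpolation=cv2.INTER_CUBIC)
put(t,180,112,66,100,0,0,6)   # scale top
put(t,292,168,55,96,400,0,6)  # tongs top
cv2.imwrite("pics/tc.png",a)
a[:]=0
put(s,205,120,80,80,0,0,5); put(s,228,205,80,55,400,0,5)
cv2.imwrite("pics/sc.png",a[:400])
E
```

```text
[[272.39818572 388.0151237 ]
 [  5.67531411 342.22982362]] [[124.5669238  297.29052449]
 [ 64.98888743 122.44691777]]
```

View pics/tc.png

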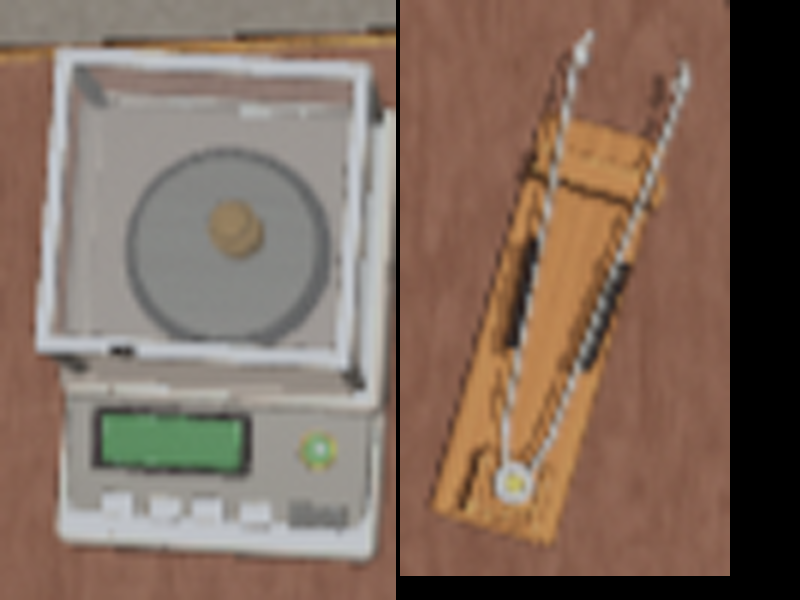

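View pics/sc.png

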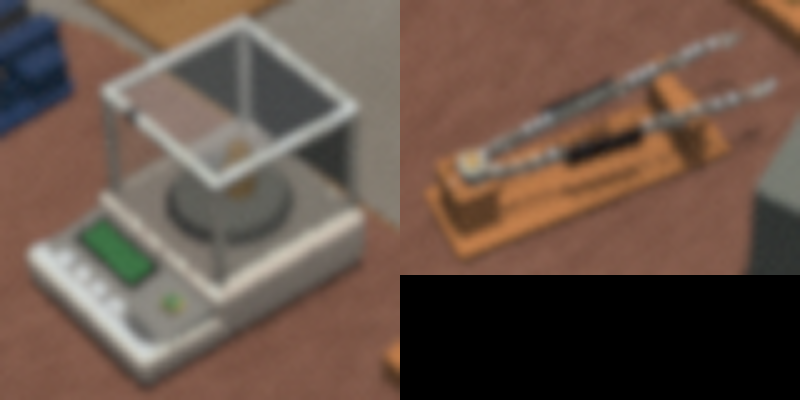

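```bash
python3 - <<'E'
from h import *
T=lambda X,Y:((X+.5)/6-.5+180,(Y+.5)/6-.5+112)
G=lambda X,Y:((X-400+.5)/6-.5+292,(Y+.5)/6-.5+168)
S=lambda X,Y:((X+.5)/5-.5+205,(Y+.5)/5-.5+120)
U=lambda X,Y:((X-400+.5)/5-.5+228,(Y+.5)/5-.5+205)
np.set_printoptions(precision=4,suppress=True)
h=onz("top",G(514,483),.057);l=onz("top",G(588,35),.052);r=onz("top",G(685,70),.052)
gl=onz("top",G(524,292),.06);gr=onz("top",G(605,318),.06)
print("hinge",h,"tips",l,r,"gap",np.linalg.norm(l-r),"len",np.linalg.norm((l+r)/2-h),"grips",gl,gr,(gl+gr)/2)
d=(l+r)/2-h;print("yaw",np.degrees(np.arctan2(d[1],d[0])),"grip from hinge",h+d/np.linalg.norm(d)*.085,(gl+gr)/2-h)
for n,a,b in[("hinge",(514,483),(471,160)),("tipL",(588,35),(738,38)),("tipR",(685,70),(774,85))]:print(n,tri(G(*a),U(*b)))
print("pan",onz("top",T(228,247),.066))
roof=[onz("top",T(*c),.152) for c in[(66,56),(368,70),(44,346),(346,362)]]
print("roof",roof,np.mean(roof,0))
b=[onz("top",T(*c),.045) for c in[(62,515),(378,540)]];print("front",b)
print("knob",onz("top",T(231,220),.110),"body lowright",onz("top",T(262,256),.091))
for n,a,b in[("roofFL",(44,346),(108,92)),("roofFR",(346,362),(217,183)),("BR",(368,70),(352,105)),("BL",(66,56),(242,22))]:print(n,tri(T(*a),S(*b)))
print(tri(T(231,220),S(240,145)))
E
```

```text
hinge [ 0.3848 -0.1054  0.057 ] tips [ 0.5876 -0.142   0.052 ] [ 0.5713 -0.1859  0.052 ] gap 0.0467720624557259 len 0.20331708099034732 grips [ 0.4704 -0.1107  0.06  ] [ 0.4586 -0.147   0.06  ] [ 0.4645 -0.1288  0.06  ]
yaw -16.741683230611876 grip from hinge [ 0.4662 -0.1299  0.0549] [ 0.0797 -0.0234  0.003 ]
hinge (array([ 0.385 , -0.105 ,  0.0616]), np.float64(9.457242150057252e-05))
tipL (array([ 0.5878, -0.1422,  0.0481]), np.float64(0.0006527211972331541))
tipR (array([ 0.5726, -0.187 ,  0.051 ]), np.float64(0.003142801592350229))
pan [0.6449 0.1457 0.066 ]
roof [array([0.7145, 0.2056, 0.152 ]), array([0.7072, 0.0761, 0.152 ]), array([0.5896, 0.2141, 0.152 ]), array([0.5819, 0.0856, 0.152 ])] [0.6483 0.1454 0.152 ]
front [array([0.5243, 0.2244, 0.045 ]), array([0.512 , 0.0788, 0.045 ])]
knob [0.65   0.1394 0.11  ] body lowright [0.6368 0.1276 0.091 ]
roofFL (array([0.5909, 0.2136, 0.1504]), np.float64(0.002748616531722435))
roofFR (array([0.5825, 0.0851, 0.1524]), np.float64(0.0016173483095842833))
BR (array([0.7054, 0.0767, 0.1556]), np.float64(0.0025632256992940824))
BL (array([0.7149, 0.2057, 0.1509]), np.float64(0.0002981845558358943))
(array([0.6505, 0.1388, 0.1113]), np.float64(0.001636255149394187))
```

```bash
cat >> h.py <<'E'
def go(p,yaw,rows=None):
    """print tool-axis shift (units of 30 mm) and turn about tool z (units of 5 deg) to bring TCP to p with tool -x along yaw (deg), tool down"""
    from rig import manip
    o=manip.observe();M=R.from_rotvec(o['orientation'])
    y=np.radians(yaw);x=-np.array([np.cos(y),np.sin(y),0]);z=np.array([0,0,-1.]);W=R.from_matrix(np.c_[x,np.cross(z,x),z])
    print("t",o['time_s'],"tcp",o['tcp_pos'].round(4),"dxyz/30mm",(M.inv().apply(np.array(p)-o['tcp_pos'])/.03).round(3),"turn/5deg",(np.degrees((M.inv()*W).as_rotvec())/5).round(3),"F",o['ft_force'].round(1),"w",round(o['grip_width'],4),round(o['gripper_force'],1))
E
python3 - <<'E'
from h import *
from scipy.optimize import minimize
im=cv2.imread("top0_raw.png");hsv=cv2.cvtColor(im,cv2.COLOR_BGR2HSV)
x0,y0=206,139;sub=hsv[y0:y0+24,x0:x0+24]
k=10;big=cv2.resize(sub[:,:,1].astype(np.float32),None,fx=k,fy=k,interpolation=cv2.INTER_CUBIC)
print(sub[::2,::2,1]); m=big>70
def model(c,base=.066):
    a=np.linspace(0,2*np.pi,40);M=np.zeros(m.shape,np.uint8)
    for r,z0,z1 in((.012,0,.025),(.005,.025,.035),(.009,.035,.044)):
        P=[[c[0]+r*np.cos(t),c[1]+r*np.sin(t),base+z] for z in(z0,z1) for t in a]
        uv=(proj("top",P)-[x0,y0]+.5)*k-.5
        cv2.fillConvexPoly(M,cv2.convexHull(uv.round().astype(np.int32)),1)
    return M>0
f=lambda c:-(model(c)&m).sum()/(model(c)|m).sum()
r=minimize(f,[.649,.139],method="Nelder-Mead",options=dict(initial_simplex=[[.649,.139],[.653,.139],[.649,.143]]));print(r.x,r.fun)
go([.42,.25,.222],-16.7); go([.462,-.1287,.222],-16.7)
E
```

```text
[[15 11  0  4  4  4  4  4  4  2  2 14]
 [ 4  2  4  4  4  6  6  4  2  4  4  7]
 [ 2  4  4  4  4  4  4  4  6  4  4  4]
 [ 6  6  6  4  4 12 42 30  6  2  4  2]
 [ 4  4  4  4  6 84 87 84 31  6  4  4]
 [ 6  4  6  4 25 89 91 86 86  6  4  4]
 [ 6  4  4  6 15 84 85 81 83  8  6  4]
 [ 4  4  4  4  4 49 83 84 64  6  4  2]
 [ 4  4  4  6  6  4 14 19  4  4  4  6]
 [ 4  6  4  4  4  2  4  2  2  4  4  4]
 [ 4  4  6  2  4  6  6  6  4  6  6  4]
 [ 4  2  6  6  4  4  4  6  4  4  4  4]]
[0.64925456 0.13994873] -0.6666244618890859
t 0.1 tcp [0.1751 0.6255 0.2216] dxyz/30mm [-1.1235e+01 -9.8540e+00  5.0000e-03] turn/5deg [-0.019  0.001  0.214] F [0.4 0.1 0.3] w 0.0868 0.0
t 0.1 tcp [0.1751 0.6255 0.2216] dxyz/30mm [-15.985 -21.633   0.024] turn/5deg [-0.019  0.001  0.214] F [0.4 0.1 0.3] w 0.0868 0.0
```

Call:
play_rows --moves '[[[-0.9,-0.8,0],[0,0,0.2],1],[[-0.9,-0.8,0],[0,0,0],1],[[-0.9,-0.8,0],[0,0,0],1],[[-0.9,-0.8,0],[0,0,0],1],[[-0.9,-0.8,0],[0,0,0],1]]'

```text
time_s: 0.72
tcp_pos: [0.2711, 0.4713, 0.2221]
orientation: [-0.454, -3.108, 0.001]
ft_force: [0.1, -0.2, 0.5]
grip_width: 0.0872
gripper_force: 0.0
```

Call:
play_rows --moves '[[[-0.9,-0.8,0],[0,0,0],1],[[-0.9,-0.8,0],[0,0,0],1],[[-0.9,-0.8,0],[0,0,0],1],[[-0.9,-0.8,0],[0,0,0],1],[[-0.9,-0.8,0],[0,0,0],1]]'

```text
time_s: 1.35
tcp_pos: [0.366, 0.3178, 0.2222]
orientation: [-0.454, -3.108, 0.001]
ft_force: [0.3, -0.1, 0.5]
grip_width: 0.0872
gripper_force: 0.0
```

Call:
play_rows --moves '[[[-0.9,-0.8,0],[0,0,0],1],[[-0.9,-0.8,0],[0,0,0],1],[[-0.4,-0.9,0],[0,0,0],1],[[-0.4,-1,0],[0,0,0],1],[[-0.4,-1,0],[0,0,0],1]]'

```text
time_s: 1.98
tcp_pos: [0.4131, 0.1627, 0.2222]
orientation: [-0.454, -3.108, 0.001]
ft_force: [-0.5, -0.1, 0.9]
grip_width: 0.087
gripper_force: 0.0
```

```bash
python3 -c "
from h import *
go([.462,-.1287,.222],-16.7)"
```

```text
t 1.975 tcp [0.4131 0.1627 0.2222] dxyz/30mm [-4.341e+00 -8.842e+00  8.000e-03] turn/5deg [-0.004 -0.004  0.013] F [-0.5 -0.1  0.9] w 0.087 0.0
```

Call:
play_rows --moves '[[[-0.5,-1,0],[0,0,0],1],[[-0.5,-1,0],[0,0,0],1],[[-0.5,-1,0],[0,0,0],1],[[-0.5,-1,0],[0,0,0],1],[[-0.5,-1,0],[0,0,0],1]]'

```text
time_s: 2.6
tcp_pos: [0.4421, -0.0023, 0.2223]
orientation: [-0.454, -3.108, -0.0]
ft_force: [0.5, -0.1, 0.6]
grip_width: 0.0867
gripper_force: 0.0
```

Call:
play_rows --moves '[[[-0.5,-1,0],[0,0,0],1],[[-0.5,-1,0],[0,0,0],1],[[-0.5,-1,0],[0,0,0],1],[[0,0,0],[0,0,0],1],[[0,0,0],[0,0,0],1]]'

```text
time_s: 3.22
tcp_pos: [0.4593, -0.0996, 0.2222]
orientation: [-0.454, -3.108, -0.001]
ft_force: [-0.8, 1.4, -0.4]
grip_width: 0.0872
gripper_force: 0.0
```

```bash
python3 -c "
from h import *
go([.462,-.1287,.031],-16.7)"
```

```text
t 3.225 tcp [ 0.4593 -0.0996  0.2222] dxyz/30mm [-0.367 -0.907  6.374] turn/5deg [ 0.004 -0.01   0.019] F [-0.8  1.4 -0.4] w 0.0872 0.0
```

Call:
play_rows --moves '[[[-0.37,-0.9,0],[0,0,0],1],[[0,0,1],[0,0,0],1],[[0,0,1],[0,0,0],1],[[0,0,1],[0,0,0],1],[[0,0,0],[0,0,0],1]]'

```text
time_s: 3.85
tcp_pos: [0.4607, -0.1278, 0.1306]
orientation: [-0.451, -3.104, 0.001]
ft_force: [-0.5, 0.1, -0.1]
grip_width: 0.0872
gripper_force: 0.0
```

```bash
python3 -c "
from h import *
go([.462,-.1287,.031],-16.7)
im=cams.snapshot('scene')[:,:,::-1];crop(im,200,160,130,100,6,'pics/s1.png')"
```

```text
t 3.85 tcp [ 0.4607 -0.1278  0.1306] dxyz/30mm [-0.068 -0.012  3.321] turn/5deg [-0.013 -0.056  0.036] F [-0.5  0.1 -0.1] w 0.0872 0.0
```

View pics/s1.png

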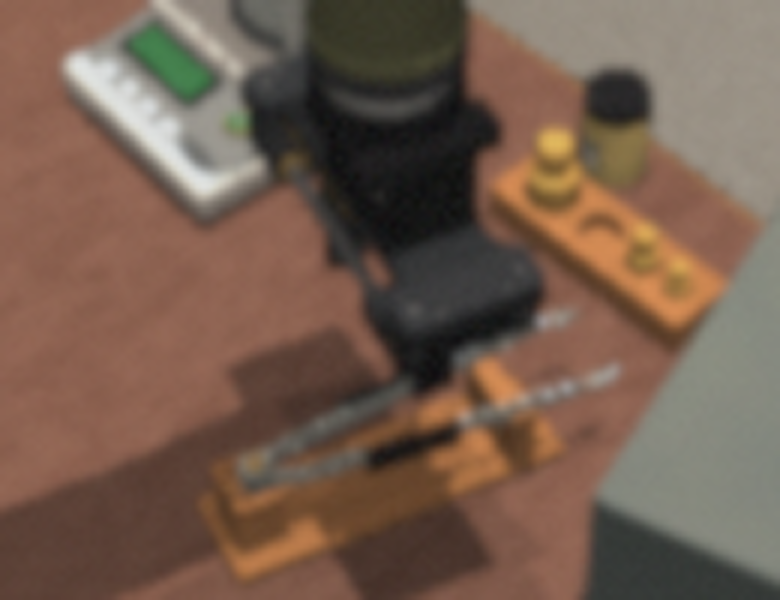

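The gripper, at about (400,250) in the crop, sits above the tongs with its closing line across them. The grips are at about (410,450), and the fingers will pass outside both. I'll descend.

Call:
play_rows --moves '[[[-0.05,0,1],[0,0,0],1],[[0,0,1],[0,0,0],1],[[0,0,0.8],[0,0,0],1],[[0,0,0.52],[0,0,0],1],[[0,0,0],[0,0,0],1]]'

```text
time_s: 4.53
tcp_pos: [0.464, -0.1295, 0.033]
orientation: [-0.453, -3.108, 0.0]
ft_force: [-0.2, 0.8, 0.7]
grip_width: 0.0872
gripper_force: 0.0
```

```bash
python3 -c "
from h import *
go([.462,-.1287,.031],-16.7)"
```

```text
t 4.525 tcp [ 0.464  -0.1295  0.033 ] dxyz/30mm [0.072 0.005 0.066] turn/5deg [-0.002 -0.007  0.021] F [-0.2  0.8  0.7] w 0.0872 0.0
```

Call:
play_rows --moves '[[[0,0,0.05],[0,0,0],0.6],[[0,0,0],[0,0,0],0.55],[[0,0,0],[0,0,0],0.5],[[0,0,0],[0,0,0],0.46],[[0,0,0],[0,0,0],0.46]]'

```text
time_s: 5.15
tcp_pos: [0.4641, -0.1298, 0.0316]
orientation: [0.454, 3.108, 0.0]
ft_force: [0.6, 0.0, 0.4]
grip_width: 0.0454
gripper_force: 0.2
```

Call:
play_rows --moves '[[[0,0,0],[0,0,0],0.46],[[0,0,0],[0,0,0],0.46]]'

```text
time_s: 5.4
tcp_pos: [0.4642, -0.1299, 0.0315]
orientation: [0.454, 3.108, -0.0]
ft_force: [1.3, -0.4, -0.5]
grip_width: 0.0404
gripper_force: 3.9
```

Call:
play_rows --moves '[[[0,0,-0.2],[0,0,0],0.46],[[0,0,-0.4],[0,0,0],0.46],[[0,0,-0.6],[0,0,0],0.46],[[0,0,-0.8],[0,0,0],0.46],[[0,0,-0.8],[0,0,0],0.46]]'

```text
time_s: 6.02
tcp_pos: [0.464, -0.13, 0.1169]
orientation: [0.455, 3.108, 0.0]
ft_force: [0.7, -0.1, -0.1]
grip_width: 0.0404
gripper_force: 3.7
```

Call:
play_rows --moves '[[[0,0,-0.8],[0,0,0],0.46],[[0,0,-0.4],[0,0,0],0.46],[[0,0,0],[0,0,0],0.46]]'

```text
time_s: 6.4
tcp_pos: [0.4645, -0.1298, 0.1522]
orientation: [0.454, 3.107, 0.001]
ft_force: [0.7, -0.1, -1.0]
grip_width: 0.0399
gripper_force: 3.6
```

```bash
python3 - <<'E'
from h import *
y=np.radians(-3.8);ux=np.array([np.cos(y),np.sin(y)]);uy=np.array([-ux[1],ux[0]])
w=np.array([.6495,.1395]);pan=np.array([.646,.1455]);print("w in scale",(w-pan)@ux,(w-pan)@uy)
p=w-ux*(.117+.105);print(p)   # tip 105 short of neck
go([*p,.15],-3.8)
im=cams.snapshot('scene')[:,:,::-1];crop(im,200,150,130,100,6,'pics/s2.png')
E
```

```text
w in scale 0.003889948541422122 -0.005754850158352281
[0.42798807 0.15421281]
t 6.4 tcp [ 0.4645 -0.1298  0.1522] dxyz/30mm [3.874 8.725 0.077] turn/5deg [ 0.01   0.021 -2.565] F [ 0.7 -0.1 -1. ] w 0.0399 3.6
```

View pics/s2.png

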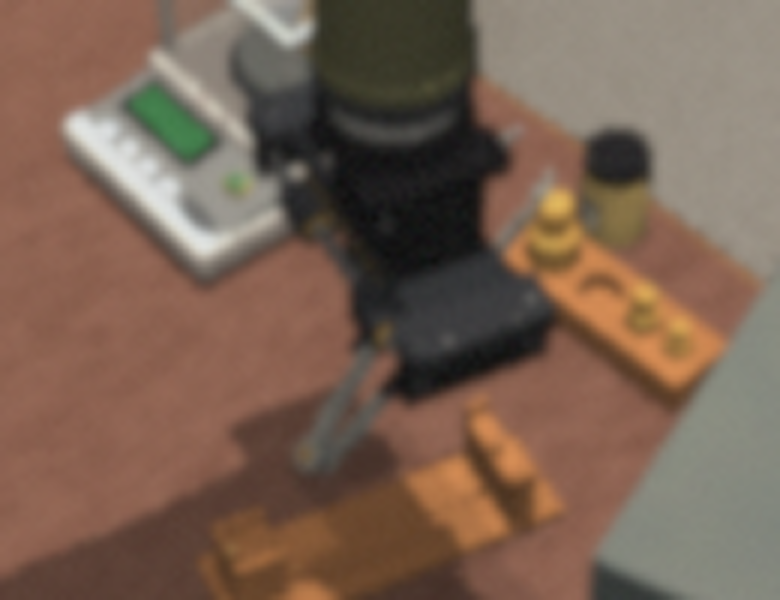

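The tongs are held, with the hinge at crop (308,458) and the tips at (515,130) and (548,178). They look pitched nose-up compared with how they lay on the rest, so I'll work out the angle.

```bash
python3 - <<'E'
from h import *
from scipy.optimize import least_squares
im=cams.snapshot('top')[:,:,::-1];cv2.imwrite('t2.png',im)
px=lambda X,Y:((X+.5)/6-.5+200,(Y+.5)/6-.5+150)
obs=np.array([px(308,455),px(532,154)])
def pts(v):
    pitch,yaw=v[:2];d=np.array([np.cos(pitch)*np.cos(yaw),np.cos(pitch)*np.sin(yaw),np.sin(pitch)])
    g=np.array([.466,-.1295,.171]);return np.array([g-.085*d,g+.115*d])
r=least_squares(lambda v:(proj("scene",pts(v))-obs).ravel(),[0,-.29]);print(np.degrees(r.x),r.fun,obs)
for p in(0,.3,.6,.9):print(p,proj("scene",pts([p,-.29])).round(1).tolist(),proj("top",pts([p,-.29])).round(1).tolist())
crop(im,285,140,75,100,6,'pics/t2.png')
E
```

```text
[18.07966232  9.33537577] [-1.67335926  1.37547047 -0.88993555  0.53447951] [[250.91666667 225.41666667]
 [288.25       175.25      ]]
0 [[240.1, 214.3], [299.1, 192.0]] [[314.2, 250.2], [336.2, 172.6]]
0.3 [[241.7, 219.3], [298.2, 184.9]] [[313.7, 248.3], [337.5, 173.1]]
0.6 [[245.3, 222.8], [294.4, 179.3]] [[314.1, 243.7], [337.5, 177.7]]
0.9 [[250.6, 224.6], [287.7, 175.9]] [[315.3, 237.1], [336.2, 186.3]]
```

View pics/t2.png

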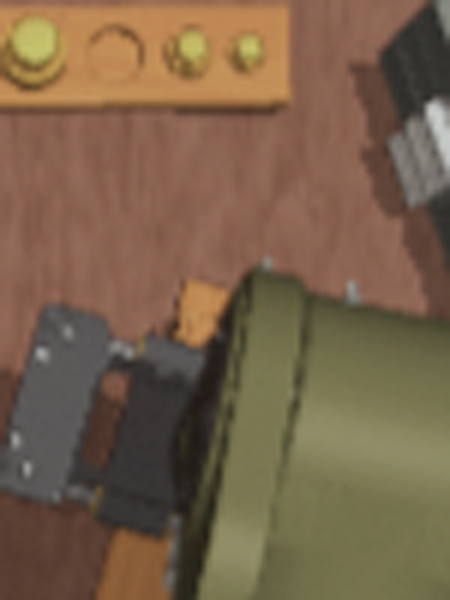

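The scene and top views agree: the tongs are pitched about 52° nose-up. They turned in the light grip because their mass lies behind the contact. I'll put the hinge end back in the rear cradle and swing the grip down on an arc about it. That levels the tongs on the rest, and I can then regrip further back.

Call:
play_rows --moves '[[[0.55,0,0],[0,0,0],0.46],[[0.55,0,0],[0,0,0],0.46],[[0,0,0.85],[0,0,0],0.46],[[0,0,0.85],[0,0,0],0.46],[[0,0,0],[0,0,0],0.46]]'

```text
time_s: 7.12
tcp_pos: [0.4301, -0.1202, 0.0984]
orientation: [-0.454, -3.103, 0.002]
ft_force: [-0.8, -0.6, -1.2]
grip_width: 0.0402
gripper_force: 3.8
```

Call:
play_rows --moves '[[[-0.2,0,0.22],[0,0,0],0.46],[[-0.2,0,0.23],[0,0,0],0.46],[[-0.17,0,0.25],[0,0,0],0.46],[[-0.16,0,0.25],[0,0,0],0.46]]'

```text
time_s: 7.62
tcp_pos: [0.4539, -0.1268, 0.0716]
orientation: [0.454, 3.108, -0.0]
ft_force: [0.0, 0.2, 0.0]
grip_width: 0.0396
gripper_force: 3.9
```

```bash
python3 -c "
from h import *
a=cams.snapshot('scene')[:,:,::-1];crop(a,215,165,120,90,6,'pics/s3.png')"
```

```text
(no output)
```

View pics/s3.png

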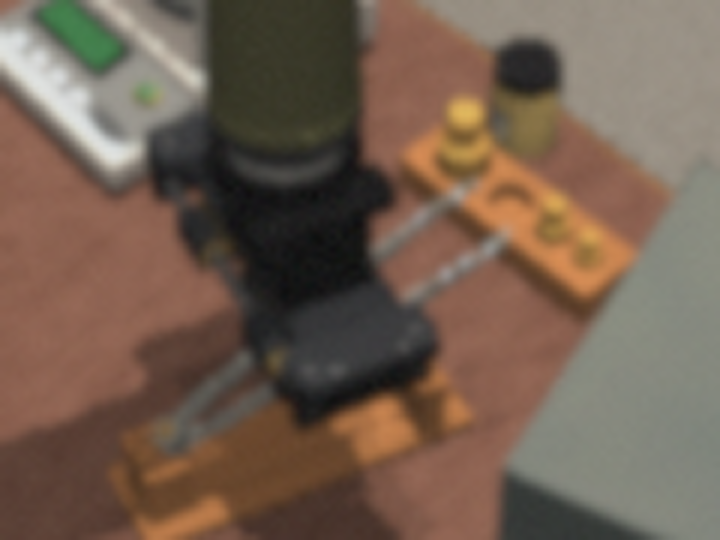

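The hinge is at crop (175,437), almost over the rear cradle, and the tips are at (475,188) and (505,235). The tongs are already coming level.

```bash
python3 - <<'E'
from h import *
from scipy.optimize import least_squares
px=lambda X,Y:((X+.5)/6-.5+215,(Y+.5)/6-.5+165)
obs=np.array([px(175,437),px(488,212)])
u=np.array([np.cos(-.2915),np.sin(-.2915),0])
def pts(v):
    d=np.cos(v[0])*u+[0,0,np.sin(v[0])]
    g=np.array([.4539,-.1268,.0903])+u*v[1]+[0,0,0]; 
    return np.array([g-(.083+v[1])*d,g+(.117-v[1])*d])
r=least_squares(lambda v:(proj("scene",pts(v))-obs).ravel(),[.4,0]);print(np.degrees(r.x[0]),r.x,r.fun,pts(r.x))
print("rest hinge",np.array([.385,-.105]),"along u ahead by",(pts(r.x)[0,:2]-[.385,-.105])@u[:2])
E
```

```text
25.13546223102593 [ 0.43869657 -0.00215828] [-2.59946313  0.85370077 -3.1467463   1.15808944] [[ 0.38173372 -0.10514672  0.05596169]
 [ 0.55515667 -0.15718177  0.14091365]]
rest hinge [ 0.385 -0.105] along u ahead by -0.0030863185826924848
```

Call:
play_rows --moves '[[[-0.14,0,0.28],[0,0,0],0.46],[[-0.11,0,0.3],[0,0,0],0.46],[[-0.06,0,0.3],[0,0,0],0.46],[[-0.03,0,0.28],[0,0,0],0.46],[[0,0,0.1],[0,0,0],0.46]]'

```text
time_s: 8.3
tcp_pos: [0.4626, -0.1295, 0.0334]
orientation: [-0.454, -3.107, 0.0]
ft_force: [-0.4, -0.1, 2.0]
grip_width: 0.0401
gripper_force: 3.9
```

Call:
play_rows --moves '[[[0,0,0.03],[0,0,0],0.46],[[0,0,0],[0,0,0],0.49],[[0,0,0],[0,0,0],0.55],[[0,0,0],[0,0,0],0.65]]'

```text
time_s: 8.8
tcp_pos: [0.4634, -0.1295, 0.0335]
orientation: [0.454, 3.108, 0.0]
ft_force: [-0.2, -0.5, 0.2]
grip_width: 0.0515
gripper_force: 0.0
```

```bash
python3 -c "
from h import *
go([.464,-.1297,.031],-16.7)
s=cams.snapshot('scene')[:,:,::-1];t=cams.snapshot('top')[:,:,::-1]
a=cv2.resize(s[190:265,230:330],None,fx=4,fy=4,interpolation=2);b=cv2.resize(t[168:243,290:390],None,fx=4,fy=4,interpolation=2)
cv2.imwrite('pics/s4.png',np.hstack([a,b]))"
```

```text
t 8.8 tcp [ 0.4634 -0.1295  0.0335] dxyz/30mm [-0.021 -0.     0.082] turn/5deg [0.004 0.008 0.015] F [-0.2 -0.5  0.2] w 0.0515 0.0
```

View pics/s4.png

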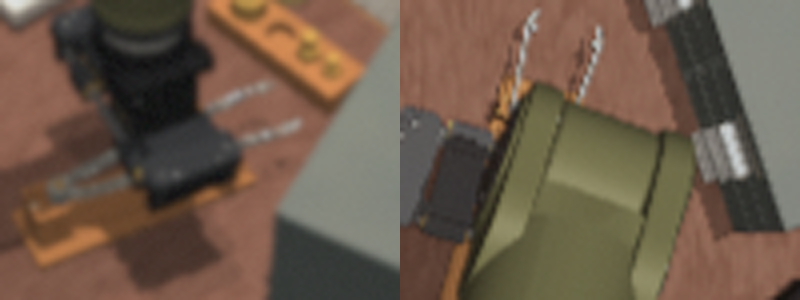

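The tongs lie on the rest again. In this picture the tips are at scene (270,85), (300,125) and top (537,12), (601,30), and the hinge is at scene (62,190). They look shifted forward, so I'll triangulate.

```bash
python3 - <<'E'
from h import *
s=lambda X,Y:((X+.5)/4-.5+230,(Y+.5)/4-.5+190)
t=lambda X,Y:((X-400+.5)/4-.5+290,(Y+.5)/4-.5+168)
a,b=tri(t(537,13),s(271,85)),tri(t(601,31),s(300,125));print(a,b)
h=onz("scene",s(62,190),.06);print("hinge",h)
m=(a[0]+b[0])/2;print("mid",m,"ref",[.580,-.1645]); d=m-h;print(np.degrees(np.arctan2(d[1],d[0])),np.linalg.norm(d))
E
```

```text
(array([ 0.59470732, -0.14485615,  0.05143588]), np.float64(0.00012048971871215234)) (array([ 0.58270405, -0.18906191,  0.04826494]), np.float64(0.0010492609764670543))
hinge [ 0.39195751 -0.11271678  0.06      ]
mid [ 0.58870569 -0.16695903  0.04985041] ref [0.58, -0.1645]
-15.41319893800346 0.20434060376328192
```

Call:
play_rows --moves '[[[0,0,0.08],[0,0,0],0.55],[[0,0,0],[0,0,0],0.46],[[0,0,0],[0,0,0],0.43],[[0,0,0],[0,0,0],0.43],[[0,0,0],[0,0,0],0.43]]'

```text
time_s: 9.52
tcp_pos: [0.4631, -0.1295, 0.0308]
orientation: [-0.454, -3.109, -0.0]
ft_force: [-0.7, -0.1, -0.4]
grip_width: 0.0375
gripper_force: 4.6
```

```bash
python3 -c "
from h import *
go([.464,-.1297,.031],-16.7)
for n in('scene','top'):cv2.imwrite('g_%s.png'%n,cams.snapshot(n)[:,:,::-1])"
```

```text
t 9.525 tcp [ 0.4631 -0.1295  0.0308] dxyz/30mm [-0.032  0.003 -0.006] turn/5deg [ 0.001 -0.001  0.015] F [-0.7 -0.1 -0.4] w 0.0375 4.6
```

Call:
play_rows --moves '[[[0,0,-0.1],[0,0,0],0.43],[[0,0,-0.2],[0,0,0],0.43],[[0,0,-0.2],[0,0,0],0.43],[[0,0,-0.2],[0,0,0],0.43],[[0,0,-0.1],[0,0,0],0.43]]'

```text
time_s: 10.25
tcp_pos: [0.4635, -0.1295, 0.0555]
orientation: [0.454, 3.108, 0.001]
ft_force: [-0.6, -0.0, -0.9]
grip_width: 0.0376
gripper_force: 4.6
```

```bash
cat > pit.py <<'E'
from h import *
u=np.array([np.cos(-.285),np.sin(-.285),0]);g0=np.array([.4635,-.1297,.0497])
go([.464,-.1297,.031],-16.7)
from rig import manip
dz=manip.observe()['tcp_pos'][2]-.0315
tips=[np.array([.5947,-.1448,.0505]),np.array([.5827,-.189,.0495])]
for n in('scene','top'):
    a=cv2.imread('g_%s.png'%n);b=cams.snapshot(n)[:,:,::-1]
    for T in tips:
        x,y=proj(n,T)[0].round().astype(int);w=7
        tm=a[y-w:y+w+1,x-w:x+w+1];X0,Y0=x-40,y-40
        r=cv2.matchTemplate(np.ascontiguousarray(b[Y0:y+41,X0:x+41]),tm,cv2.TM_CCOEFF_NORMED);_,v,_,l=cv2.minMaxLoc(r)
        sh=[l[0]+w+X0-x,l[1]+w+Y0-y]
        pr=[]
        for p in np.arange(-.6,1.0,.2):
            d=T-g0;s=d@u;q=g0+d-s*u+s*np.cos(p)*u+[0,0,s*np.sin(p)+dz]
            pr.append((round(p,1),(proj(n,q)-proj(n,T))[0].round(1).tolist()))
        print(n,round(v,2),sh,pr)
E
python3 pit.py
```

```text
t 10.25 tcp [ 0.4635 -0.1295  0.0555] dxyz/30mm [-0.018 -0.001  0.816] turn/5deg [0.006 0.01  0.015] F [-0.6 -0.  -0.9] w 0.0376 4.6
scene 0.81 [np.int64(4), np.int64(3)] [(np.float64(-0.6), [-6.5, 11.8]), (np.float64(-0.4), [-3.0, 6.2]), (np.float64(-0.2), [-0.7, 0.6]), (np.float64(0.0), [0.4, -4.7]), (np.float64(0.2), [0.0, -9.7]), (np.float64(0.4), [-1.7, -14.0]), (np.float64(0.6), [-4.8, -17.6]), (np.float64(0.8), [-9.2, -20.1])]
scene 0.68 [np.int64(1), np.int64(0)] [(np.float64(-0.6), [-6.9, 11.9]), (np.float64(-0.4), [-3.2, 6.3]), (np.float64(-0.2), [-0.7, 0.7]), (np.float64(0.0), [0.5, -4.7]), (np.float64(0.2), [0.2, -9.7]), (np.float64(0.4), [-1.4, -14.0]), (np.float64(0.6), [-4.5, -17.5]), (np.float64(0.8), [-8.9, -19.9])]
top 0.92 [np.int64(1), np.int64(-1)] [(np.float64(-0.6), [-4.0, 9.7]), (np.float64(-0.4), [-2.0, 4.6]), (np.float64(-0.2), [-0.3, 1.0]), (np.float64(0.0), [0.9, -1.0]), (np.float64(0.2), [1.8, -1.3]), (np.float64(0.4), [2.0, 0.4]), (np.float64(0.6), [1.7, 4.1]), (np.float64(0.8), [0.8, 9.7])]
top 0.84 [np.int64(1), np.int64(-1)] [(np.float64(-0.6), [-4.6, 9.6]), (np.float64(-0.4), [-2.3, 4.6]), (np.float64(-0.2), [-0.4, 1.0]), (np.float64(0.0), [1.3, -1.0]), (np.float64(0.2), [2.4, -1.1]), (np.float64(0.4), [3.0, 0.7]), (np.float64(0.6), [3.0, 4.5]), (np.float64(0.8), [2.4, 10.2])]
```

Call:
play_rows --moves '[[[0,0,-0.3],[0,0,0],0.43],[[0,0,-0.5],[0,0,0],0.43],[[0,0,-0.5],[0,0,0],0.43],[[0,0,-0.3],[0,0,0],0.43],[[0,0,0],[0,0,0],0.43]]'

```text
time_s: 10.98
tcp_pos: [0.4638, -0.1295, 0.1038]
orientation: [0.454, 3.107, 0.001]
ft_force: [0.0, 0.8, 0.1]
grip_width: 0.0374
gripper_force: 4.6
```

```bash
python3 pit.py; python3 - <<'E'
from h import *
from rig import manip
z=manip.observe()['tcp_pos'][2]-.0315
for n in('scene','top'):
    b=cams.snapshot(n)[:,:,::-1];cv2.imwrite('l_%s.png'%n,b)
    c=proj(n,[.5887,-.167,.05+z])[0].round().astype(int);x0,y0=c-[18,14]
    s=b[y0:y0+30,x0:x0+36].astype(int);sil=s[:,:,0]-s[:,:,2]  # blue-red: silver ~0, wood negative
    print(n,x0,y0,"centre",c)
    for i,r in enumerate(sil):print(y0+i,''.join('#' if v>-12 else '+' if v>-25 else '.' for v in r))
E
```

```text
t 10.975 tcp [ 0.4638 -0.1295  0.1038] dxyz/30mm [-0.003 -0.006  2.428] turn/5deg [0.013 0.022 0.016] F [0.  0.8 0.1] w 0.0374 4.6
scene 0.83 [np.int64(7), np.int64(5)] [(np.float64(-0.6), [-6.0, 2.6]), (np.float64(-0.4), [-2.4, -3.2]), (np.float64(-0.2), [-0.0, -9.0]), (np.float64(0.0), [1.1, -14.6]), (np.float64(0.2), [0.8, -19.9]), (np.float64(0.4), [-1.0, -24.5]), (np.float64(0.6), [-4.2, -28.3]), (np.float64(0.8), [-8.7, -31.0])]
scene 0.85 [np.int64(0), np.int64(0)] [(np.float64(-0.6), [-6.1, 2.8]), (np.float64(-0.4), [-2.4, -3.0]), (np.float64(-0.2), [0.2, -8.9]), (np.float64(0.0), [1.4, -14.5]), (np.float64(0.2), [1.2, -19.8]), (np.float64(0.4), [-0.5, -24.4]), (np.float64(0.6), [-3.6, -28.1]), (np.float64(0.8), [-8.2, -30.8])]
top 0.87 [np.int64(3), np.int64(-3)] [(np.float64(-0.6), [-2.3, 8.0]), (np.float64(-0.4), [-0.2, 2.7]), (np.float64(-0.2), [1.6, -1.1]), (np.float64(0.0), [3.0, -3.2]), (np.float64(0.2), [3.9, -3.5]), (np.float64(0.4), [4.2, -1.8]), (np.float64(0.6), [3.9, 2.0]), (np.float64(0.8), [3.0, 7.7])]
top 0.61 [np.int64(-9), np.int64(-7)] [(np.float64(-0.6), [
[... 2055 characters left out ...]
.++
169 ...........#+.....................++
170 ..........+#......................+#
171 ..........##...........#...........+
172 ..........##+..........#+..........+
173 ..........++...........++..........+
174 .........+.............##...........
175 .........#+...........###...........
176 .........#............+#+...........
177 .........+.............#............
178 ........+..............#............
179 ........+.............#+............
180 ........#.............#.............
181 ........#.............#.............
182 ........+............++.............
183 .......+.............#..............
184 .......#.............#..............
185 .......#............++..............
```

```bash
python3 - <<'E'
from h import *
a,b=tri((329.3,168.3),(292.3,200.3)),tri((340.4,171.3),(300.8,206.3));print(a,b,np.linalg.norm(a[0]-b[0]))
m=(a[0]+b[0])/2;g=np.array([.4638,-.1295,.1225]);d=m-g;print(m,d,"pitch",np.degrees(np.arctan2(d[2],np.hypot(*d[:2]))),"yaw",np.degrees(np.arctan2(d[1],d[0])),"len",np.linalg.norm(d))
E
```

```text
(array([ 0.58414632, -0.14465617,  0.11557102]), np.float64(0.024106936973088494)) (array([ 0.5811711 , -0.17718502,  0.113956  ]), np.float64(0.012055026814618938)) 0.03270452940052751
[ 0.58265871 -0.16092059  0.11476351] [ 0.11885871 -0.03142059 -0.00773649] pitch -3.60076942985473 yaw -14.807555640433952 len 0.12318481971151206
```

```bash
python3 - <<'E'
from h import *
a=cv2.imread('scene0_raw.png').astype(int);b=cv2.imread('l_scene.png').astype(int)
d=(b-a)[:,:,0]
for y in range(192,212):print(y,' '.join('%3d'%v for v in d[y,284:314]))
g=np.array([.4638,-.1295,.1225])
for p in(-.1,0,.1):
  for yaw in(-.292,):
    for off in(.015,-.015):
        D=lambda L,o:g+L*np.array([np.cos(p)*np.cos(yaw),np.cos(p)*np.sin(yaw),np.sin(p)])+o*np.array([-np.sin(yaw),np.cos(yaw),0])
        print(p,off,proj("scene",[D(.09,off*.8),D(.127,off)]).round(1).tolist(),proj("top",[D(.127,off)]).round(1).tolist())
E
```

```text
192   4   8   7   5   3   3   7   5   6   5   7   3   7   7   8  10   7   6   8   8   6   8   6   7   6   8   7   7   9   9
193   5   7   8   8   3   4   2   8   7   8   7   0   6   7   6   9   9   8   8   9   9   5   9   8   8   7   6   6   7   9
194   0   6   8   6   5   6   7   3   5   6   6  11   8   8   8   9   8   7   5   9   7   9   5   8   5   8   7   9   6  10
195   5   6   7   7   7   9   7   8   4   6   5   7   8  10  10  11   8   6   9   9   8   8   9   7   7   7   7   9   9   8
196   5   3   2   3   8   7   8   7   6   7   7  11  15  23  27  29  22  12   6   8   8   8   9   7   7   8   7   7   8  10
197   3   5   8   4   6   8   7  12  13   9  14  26  39  53  49  40  32  19   6   5  10   9   8   9   9  10  11   9   8   7
198   5   4   3  10  10  10  22  37  43  32  28  42  57  60  46  30  26  17   8   9   7   8   6   8   9   7   6   6   8   9
199   8   9  11  10  20  37  53  74  80  55  36  36  43  44  29  18  15  10   8   9   7   7   8   8  10   8   8   6   7   7
200  10  16  25  29  39  58  74  82  79  57  28  21  24  25  16  11  10   9   8   9   8   6   9   8   6   5 
[... 1040 characters left out ...]
 37  53  59  39  24  21  17  13  13  14  10   3   4   7   5   6  10   8  10  11   8   6   9
210 -10 -11  -9  -5  -1   7  14  18  22  26  13   5   6   9   9   8   6   8   1   5   5   3   7  10   8   8   9   7   9   9
211  -8  -7  -9 -10  -7  -5  -7  -8  -8  -9 -11  -7  -2   2   7   5   8   6   4   4   6   2   4   4   4   6   7  10   8   9
-0.1 0.015 [[288.9, 204.9], [298.5, 201.1]] [[328.9, 170.4]]
-0.1 -0.015 [[292.6, 210.0], [303.1, 207.4]] [[339.9, 173.6]]
0 0.015 [[289.2, 203.0], [298.9, 198.4]] [[329.5, 169.6]]
0 -0.015 [[292.8, 208.1], [303.6, 204.7]] [[340.7, 172.8]]
0.1 0.015 [[289.1, 201.1], [298.9, 195.8]] [[330.0, 169.2]]
0.1 -0.015 [[292.8, 206.2], [303.6, 202.1]] [[341.3, 172.5]]
```

Lifted 72 mm, the tongs stay level. The tip ends are at scene (300,197) and (304,203), which matches the level model. Next I carry them round to the front of the scale.

Call:
play_rows --moves '[[[0,0,-0.2],[0,0,-0.4],0.43],[[0,0,-0.4],[0,0,-0.6],0.43],[[0,0,-0.5],[0,0,-0.6],0.43],[[0,0,-0.4],[0,0,-0.6],0.43],[[0,0,-0.2],[0,0,-0.38],0.43]]'

```text
time_s: 11.8
tcp_pos: [0.4637, -0.1297, 0.155]
orientation: [0.099, 3.138, 0.0]
ft_force: [-1.0, -0.2, -1.7]
grip_width: 0.0375
gripper_force: 4.6
```

```bash
python3 - <<'E'
from h import *
y=np.radians(-3.8);ux=np.array([np.cos(y),np.sin(y)])
p=np.array([.6495,.1395])-ux*(.127+.105);print(p);go([*p,.155],-3.8)
E
```

```text
[0.41801006 0.15487554]
t 11.8 tcp [ 0.4637 -0.1297  0.155 ] dxyz/30mm [ 2.114  9.37  -0.   ] turn/5deg [0.003 0.018 0.04 ] F [-1.  -0.2 -1.7] w 0.0375 4.6
```

Call:
play_rows --moves '[[[0.1,0.2,0],[0,0,0],0.43],[[0.1,0.4,0],[0,0,0],0.43],[[0.15,0.6,0],[0,0,0],0.43],[[0.15,0.8,0],[0,0,0],0.43],[[0.2,0.8,0],[0,0,0],0.43]]'

```text
time_s: 12.42
tcp_pos: [0.4468, -0.0427, 0.1534]
orientation: [-0.101, -3.139, -0.0]
ft_force: [-0.1, -0.5, -0.9]
grip_width: 0.0377
gripper_force: 4.6
```

Call:
play_rows --moves '[[[0.2,0.8,0],[0,0,0],0.43],[[0.2,0.8,0],[0,0,0],0.43],[[0.2,0.8,0],[0,0,0],0.43],[[0.2,0.8,0],[0,0,0],0.43],[[0.2,0.8,0],[0,0,0],0.43]]'

```text
time_s: 13.05
tcp_pos: [0.4243, 0.0788, 0.1533]
orientation: [-0.101, -3.139, 0.0]
ft_force: [0.7, 0.4, -0.3]
grip_width: 0.0379
gripper_force: 4.6
```

Call:
play_rows --moves '[[[0.15,0.8,0],[0,0,0],0.43],[[0.15,0.8,0],[0,0,0],0.43],[[0.1,0.6,0],[0,0,0],0.43],[[0,0.15,0],[0,0,0],0.43],[[0,0,0],[0,0,0],0.43]]'

```text
time_s: 13.68
tcp_pos: [0.4181, 0.1481, 0.1537]
orientation: [-0.102, -3.14, 0.001]
ft_force: [-0.2, -0.1, -0.9]
grip_width: 0.0378
gripper_force: 4.6
```

```bash
python3 - <<'E'
from h import *
from rig import manip
y=np.radians(-3.8);ux=np.array([np.cos(y),np.sin(y)])
p=np.array([.6495,.1395])-ux*(.127+.105);go([*p,.077],-3.8)
g=manip.observe()['tcp_pos']
c=np.array([*(g[:2]+ux*.129),g[2]+.019])
for n in('scene','top'):
    b=cams.snapshot(n)[:,:,::-1].copy();cv2.imwrite('m_%s.png'%n,b)
    a=cv2.imread('%s0_raw.png'%n).astype(int);d=np.abs(b.astype(int)-a).sum(2)
    q=proj(n,c)[0].round().astype(int);x0,y0=q-[14,12]
    print(n,"pred",proj(n,[c,c+[*(.0135*np.array([-ux[1],ux[0]])),0],c-[*(.0135*np.array([-ux[1],ux[0]])),0]]).round(1).tolist(),x0)
    for Y in range(y0,y0+24):print(Y,' '.join('%3d'%v for v in d[Y,x0:x0+29]))
E
```

```text
t 13.675 tcp [0.4181 0.1481 0.1537] dxyz/30mm [0.016 0.227 2.556] turn/5deg [-0.008 -0.002  0.013] F [-0.2 -0.1 -0.9] w 0.0378 4.6
scene pred [[229.2, 148.9], [226.9, 146.9], [231.5, 150.9]] 215
137   6  15  12  12  15  23  24  24  30  29  30  30  35  34  34  30  25  31  24  28  22  27  25  24  24  29  25  22  24
138  17  16   7   9  14  25  21  23  19  18  30  38  39  34  29  32  30  26  28  30  36  24  25  29  22  31  30  23  27
139  10  18  20  18  22  22  18  24  19  23  26  35  39  37  36  30  30  30  28  23  25  26  24  28  33  28  24  27  24
140  20  15  20  16  21  20  26  21  19  24  24  23  35  34  36  36  27  26  25  26  31  26  25  29  27  27  26  26  26
141  20  19  21  20  27  16  29  20  24  20  20  25  24  36  29  26  25  29  28  25  27  26  26  32  24  23  26  28  29
142  19  17  24  24  24  19  24  18  21  19  20  24  20  19  25  23  22  28  31  34  28  29  31  30  25  30  25  28  30
143  18  20  20  19  18  21  24  27  24  19  26  19  26  23  17  19  18  32  34  34  32  28  26  26  30  27  19  27  29
144  24  19  23  21  16  20  21  22  22  22  30  40  42  37  21  
[... 4216 characters left out ...]
   4  45 160  51   5  78  28   4   1   4   1   1   2  26  32   5 132  98  27   1   6   1   3   3   0
192   4   3   4   3   2  44  74  16   3 104  20   6   2   2   7   1   1  35  44   9 118  79  23   1   3   1   5   2   4
193   4   2   3   3   4  40  26   2  53 121  80   9   4   3   3   4   5  37  26  45  53  86  82  13   4   3   2   3   3
194   2   0   2   6   6  75  44  10 107 130 135  23   4   5   4   7   4  38   7  33  10  95  67  12   3   0   2   1   5
195   4   3   3   2   2 104 121  19  99 136  61   5   2   3   3   3   1  38   6   5  49  51   8   2   2   4   2   3   3
196   4   3   1   5   3  78 166  26  84 128  23   3   3   3   4   2   2  38  13  31 169  29   3   5   2   2   3   0   0
```

```bash
python3 - <<'E'
from h import *
for v in [((208.6,183.2),(226.8,144.8)),((220.4,183.7),(232.2,149.3)),((214.5,183.4),(229.5,147))]:print(tri(*v))
y=np.radians(-3.8);ux=np.array([np.cos(y),np.sin(y)]);g=np.array([.4181,.1481])
m=tri((214.5,183.4),(229.5,147))[0];e=m[:2]-g;print("fwd",e@ux,"lat",e@[-ux[1],ux[0]],"dz",m[2]-.1537)
# reference: same cameras on roof corner & pan to show bias
E
```

```text
(array([0.55058732, 0.15524377, 0.17915898]), np.float64(0.0012072652580983256))
(array([0.5495094 , 0.12579191, 0.17807545]), np.float64(0.0005564824002327796))
(array([0.55014719, 0.14051814, 0.17873136]), np.float64(0.0009207698096796223))
fwd 0.13225935841748057 lat 0.0011860864520963647 dz 0.025031360689479365
```

```bash
python3 - <<'E'
from h import *
y=np.radians(-3.8);ux=np.array([np.cos(y),np.sin(y)]);uy=np.array([-ux[1],ux[0]])
p=np.array([.6493,.1397])-uy*.0012-ux*(.129+.1);print(p);go([*p,.077],-3.8)
E
```

```text
[0.42072394 0.15367936]
t 13.775 tcp [0.4183 0.1476 0.1538] dxyz/30mm [-0.069  0.21   2.56 ] turn/5deg [-0.004 -0.    -0.002] F [-0.1  0.2 -1.4] w 0.0375 4.6
```

Call:
play_rows --moves '[[[-0.07,0.1,0.3],[0,0,0],0.43],[[0,0.1,0.6],[0,0,0],0.43],[[0,0,0.7],[0,0,0],0.43],[[0,0,0.6],[0,0,0],0.43],[[0,0,0.36],[0,0.5,0],0.43]]'

```text
time_s: 14.4
tcp_pos: [0.4193, 0.1539, 0.0756]
orientation: [-0.101, -3.094, -0.001]
ft_force: [0.0, 0.2, -1.1]
grip_width: 0.0372
gripper_force: 4.6
```

Call:
play_rows --moves '[[[0,0,0],[0,0,0],0.43],[[0,0,0],[0,0,0],0.43]]'

```text
time_s: 14.65
tcp_pos: [0.4207, 0.1542, 0.0771]
orientation: [-0.102, -3.097, -0.002]
ft_force: [0.3, -0.5, -1.5]
grip_width: 0.0376
gripper_force: 4.6
```

```bash
python3 - <<'E'
from h import *
from rig import manip
y=np.radians(-3.8);ux=np.array([np.cos(y),np.sin(y)]);uy=np.array([-ux[1],ux[0]])
p=np.array([.6493,.1397])-uy*.0012-ux*.129;go([*p,.077],-3.8)
g=manip.observe()['tcp_pos']
c=np.array([*(g[:2]+ux*.132),g[2]+.019])
for n in('scene','top'):
    b=cams.snapshot(n)[:,:,::-1].copy()
    a=cv2.imread('%s0_raw.png'%n).astype(int);d=np.abs(b.astype(int)-a).sum(2)
    q=proj(n,c)[0].round().astype(int);x0,y0=q-[12,9]
    print(n,"pred",proj(n,[c+[*(.0148*uy),0],c-[*(.0148*uy),0]]).round(1).tolist(),x0)
    for Y in range(y0,y0+16):print(Y,' '.join('%3d'%v for v in d[Y,x0:x0+25]))
E
```

```text
t 14.65 tcp [0.4207 0.1542 0.0771] dxyz/30mm [-3.331 -0.019 -0.139] turn/5deg [-0.001 -0.493  0.009] F [ 0.3 -0.5 -1.5] w 0.0376 4.6
scene pred [[228.3, 161.4], [233.2, 165.8]] 219
155  22  25  25  18  24  22  22  25  26  21  18  30  29  32  31  24  28  31  28  27  34  21  21  21  25
156  19  25  27  27  22  24  20  18  18  20  25  25  32  28  30  31  35  28  31  22  24  21  22  23  22
157  23  28  26  23  22  16  26  23  21  26  25  27  34  32  26  35  28  26  31  25  24  25  24  22  26
158  15  22  23  21  23  26  29  27  31  26  27  32  27  29  26  25  36  26  25  21  19  14  25  13  21
159  28  24  22  17  26  30  28  32  33  28  28  31  26  30  23  25  26  26  29  20  18  17  19  18  22
160  25  24  26  27  21  29  34  34  24  26  27  22  28  31  28  30  29  25  28  22  17  21  25  22  20
161  23  25  24  22  27  36  58  48  18   4   9  22  31  29  24  27  30  21  25  16  12  20  16  21  25
162  25  30  29  33  36  56  98  96  32  10   7  21  29  34  28  27  28  28  23  22  17  19  18  16  19
163  37  56  66  44  40  79 114 110  42   2   8  28  38  33  32  24  27  22  27  22  12
[... 1754 characters left out ...]
 144  33  11   1   2   4   1   1   3   2   0 115   6   3   2   3   3   3   5
186   1   2   3   1   6  95 187  49  10   5   3   3   1   4   5   4   1 238  19   5   1   1   1   4   2
187   1   1   3   1  20 175  85  12   6   1   3   2   3   1   3   4   4 169  84  18   2   1   4   3   2
188   3   5   3   2  23 163  76  12   2   2   2   3   2   1   3   2   4  28 112   6  14  22   8   1   4
189   1   3   1   4  33 160 243  78   6   6   3   5   3   0   2   3   3 209  82  42  12  37  31   5   3
190   3   8   1   3 112 148 206  62   0   9   4   3   1   2   5   4  76 205 103  39  18  39  44   7   1
191   1   3   6   3  36   9  84 103  14  30  40  38   9   2   4   3  37  38 119  56  18  40  44  13   1
```

Call:
play_rows --moves '[[[-0.3,0,-0.01],[0,0,0],0.43],[[-0.5,0,-0.02],[0,0,0],0.43],[[-0.6,0,-0.03],[0,0,0],0.43],[[-0.5,0,-0.02],[0,0,0],0.43],[[-0.3,0,-0.02],[0,0,0],0.43]]'

```text
time_s: 15.38
tcp_pos: [0.4878, 0.1497, 0.0771]
orientation: [-0.102, -3.097, -0.002]
ft_force: [-0.6, -0.4, -0.2]
grip_width: 0.0373
gripper_force: 4.6
```

Call:
play_rows --moves '[[[0,0,0],[0,0,0],0.43]]'

```text
time_s: 15.5
tcp_pos: [0.4871, 0.1498, 0.077]
orientation: [-0.102, -3.096, -0.001]
ft_force: [-1.1, -0.1, -1.3]
grip_width: 0.0374
gripper_force: 4.6
```

```bash
python3 - <<'E'
from h import *
y=np.radians(-3.8);ux=np.array([np.cos(y),np.sin(y)]);uy=np.array([-ux[1],ux[0]])
p=np.array([.6493,.1397])-uy*.0015-ux*.129;go([*p,.077],-3.8)
E
```

```text
t 15.5 tcp [0.4871 0.1498 0.077 ] dxyz/30mm [-1.117 -0.027 -0.047] turn/5deg [-0.006 -0.5    0.006] F [-1.1 -0.1 -1.3] w 0.0374 4.6
```

Call:
play_rows --moves '[[[-0.2,-0.02,-0.01],[0,0,0],0.43],[[-0.3,0,-0.01],[0,0,0],0.43],[[-0.35,0,-0.02],[0,0,0],0.43],[[-0.25,0,-0.01],[0,0,0],0.43],[[0,0,0],[0,0,0],0.43]]'

```text
time_s: 16.12
tcp_pos: [0.5201, 0.147, 0.0772]
orientation: [-0.102, -3.097, -0.002]
ft_force: [-0.0, 0.9, -0.7]
grip_width: 0.0374
gripper_force: 4.6
```

```bash
python3 - <<'E'
from h import *
y=np.radians(-3.8);ux=np.array([np.cos(y),np.sin(y)]);uy=np.array([-ux[1],ux[0]])
p=np.array([.6493,.1397])-uy*.0015-ux*.129;go([*p,.077],-3.8)
s=cams.snapshot('scene')[:,:,::-1];t=cams.snapshot('top')[:,:,::-1]
a=cv2.resize(s[135:195,215:265],None,fx=8,fy=8,interpolation=2);b=cv2.resize(t[128:188,192:242],None,fx=8,fy=8,interpolation=2)
cv2.imwrite('pics/s5.png',np.hstack([a,b]))
E
```

```text
t 16.125 tcp [0.5201 0.147  0.0772] dxyz/30mm [-0.014 -0.009  0.007] turn/5deg [-0.004 -0.497  0.007] F [-0.   0.9 -0.7] w 0.0374 4.6
```

View pics/s5.png

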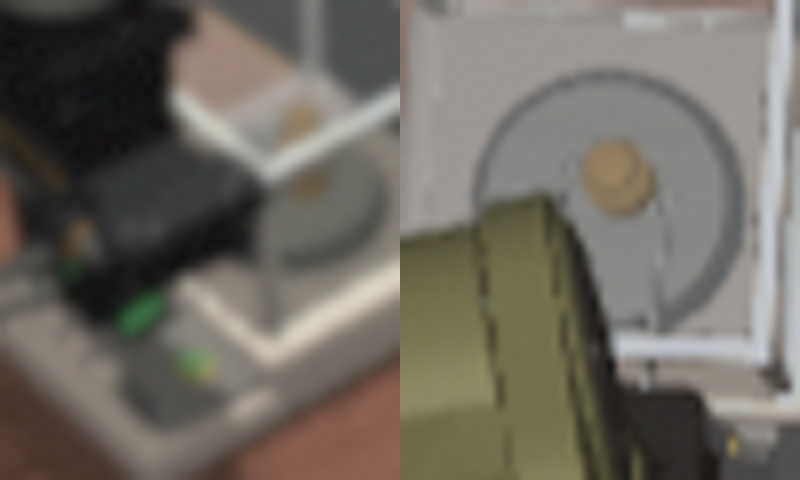

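The right arm runs up to about (655,190) in the top half, the left tip is near (568,180), and the knob at (612,165) lies midway between them. I'll check how far the tips reach along the notch, using an image difference.

```bash
python3 - <<'E'
from h import *
b=cams.snapshot('top')[:,:,::-1].astype(int);a=cv2.imread('top0_raw.png').astype(int);d=np.abs(b-a).sum(2)
print('     ',' '.join('%3d'%v for v in range(208,230)))
for Y in range(140,164):print(Y,' '.join('%3d'%v for v in d[Y,208:230]))
y=np.radians(-3.8);ux=np.array([np.cos(y),np.sin(y)]);uy=np.array([-ux[1],ux[0]]);g=np.array([.5201,.147])
f=lambda L,o:proj("top",[*(g+ux*L+uy*(o+.0015)),.098])[0].round(1)
print("end .1325",f(.1325,.0148),f(.1325,-.0148),"point .129",f(.129,0),"neck",proj("top",[.6493,.1397,.096]))
E
```

```text
208 209 210 211 212 213 214 215 216 217 218 219 220 221 222 223 224 225 226 227 228 229
140   0   2   7   0   1   6   3   1   3   1   3   1   1   0   4   1   3   2   0   2   3   4
141   2   1   5   1   3   6   0   4   4   3   1   2   3   4   3   2   2   4   4   1   1   1
142   2   2   3   4   2   4   0   3   4   1   1   5   0   0   2   3   3   2   2   0   1   2
143   2   1   1   4   2   3   1   3   3   1   0   3   5   1   1   1   1   0   1   2   3   4
144   1   2   6   2   1   1   0   2   1   5   2   1   2   1   4   2   0   1   2   1   1   0
145   1   3   2   3   2   1   2   4   3   3   3   1   1   1   3   1   4   4   2   2   2   1
146   2   1   0   5   2   1   3   1   1   3   3   2   3   1   2   3   0   4   2   2   4   1
147   3   2   2   1   1   4   0   1   3   0   2   5   4   1   1   1   2   1   0   4   1   5
148   2   1   5   0   1  27   9   2   2   2   1   2   2   4   3   6   2   1   2   0   3   2
149   2   1   3   3   5  13  10   1   5   1   4   2   4   3   1  11  15   2   1   1   3   3
150   2   1   3  16  23  16   6   1   2   3   3   2   2   6   4   4   8  10   2   0   1   1

[... 593 characters left out ...]
 1   4   1   1   2   6   4   9  43   9   1   4   5
158 131 125 191 169 218 268 168  20   1   3   2   1   1   2   0   1   1  50   8   1   3   0
159 120 113 152 176 201 259 227  61   7   1   3   1   3   3   2   2   8  36   4   1   3   1
160 112 109 133 176 186 249 286 137  16   0   1   0   1   3   2   4   6  22   7   4   2   1
161 105 106 120 198 174 241 268 219  24   1   0   1   2   3   3  11  29  14   3   1   0   1
162  99 101 104 183 163 233 273 271  27   4   0   1   0   1   2  12  37   6   2   1   0   1
163 100 102 101 189 152 214 279 282  94  14   2   4   2   0   3  12  43   8   1   4   2   1
end .1325 [213.  147.8] [224.  148.4] point .129 [218.4 149.4] neck [[218.56079253 149.37098174]]
```

Tip ends are at top y≈148, as predicted, with the neck at (218.6,149.4). I'll go 2 mm deeper, then close gradually.

Call:
play_rows --moves '[[[-0.07,0,0],[0,0,0],0.43],[[0,0,0],[0,0,0],0.4],[[0,0,0],[0,0,0],0.37],[[0,0,0],[0,0,0],0.35],[[0,0,0],[0,0,0],0.33]]'

```text
time_s: 16.9
tcp_pos: [0.5215, 0.1473, 0.0772]
orientation: [-0.1, -3.096, -0.003]
ft_force: [-0.9, -0.5, -0.3]
grip_width: 0.0347
gripper_force: 30.0
```

Call:
play_rows --moves '[[[0,0,0],[0,0,0],0.31],[[0,0,0],[0,0,0],0.28],[[0,0,0],[0,0,0],0.24],[[0,0,0],[0,0,0],0.15],[[0,0,0],[0,0,0],0.1]]'

```text
time_s: 17.52
tcp_pos: [0.5215, 0.1472, 0.0771]
orientation: [-0.101, -3.096, -0.002]
ft_force: [-0.5, 0.3, -0.5]
grip_width: 0.035
gripper_force: 30.0
```

Call:
play_rows --moves '[[[0,0,0],[0,0,0],0.1],[[0,0,0],[0,0,0],0.1],[[0,0,0],[0,0,0],0.1]]'

```text
time_s: 17.9
tcp_pos: [0.5215, 0.1472, 0.0772]
orientation: [-0.101, -3.096, -0.002]
ft_force: [-0.9, 0.7, 0.5]
grip_width: 0.0351
gripper_force: 30.0
```

```bash
python3 - <<'E'
from h import *
go([.522,.147,.077],-3.8)
b=cams.snapshot('top')[:,:,::-1];s=cams.snapshot('scene')[:,:,::-1];cv2.imwrite('c_top.png',b);cv2.imwrite('c_scene.png',s)
def cent(im,x0,y0,w,h):
    S=cv2.cvtColor(np.ascontiguousarray(im),cv2.COLOR_BGR2HSV)[y0:y0+h,x0:x0+w];m=(S[:,:,1]>45)&(S[:,:,0]<30);Y,X=np.nonzero(m);return m.sum(),X.mean()+x0,Y.mean()+y0
print(cent(cv2.imread('top0_raw.png'),210,139,18,24),cent(b,216,139,12,24),cent(cv2.imread('top0_raw.png'),216,139,12,24))
d=np.abs(b.astype(int)-cv2.imread('top0_raw.png')).sum(2)
print('     ',' '.join('%3d'%v for v in range(210,230)))
for Y in range(142,160):print(Y,' '.join('%3d'%v for v in d[Y,210:230]))
E
```

```text
t 17.9 tcp [0.5215 0.1472 0.0772] dxyz/30mm [-0.017 -0.005  0.004] turn/5deg [ 0.001 -0.5    0.015] F [-0.9  0.7  0.5] w 0.0351 30.0
(np.int64(67), np.float64(218.7910447761194), np.float64(149.8507462686567)) (np.int64(57), np.float64(218.91228070175438), np.float64(149.7017543859649)) (np.int64(61), np.float64(219.1639344262295), np.float64(149.88524590163934))
      210 211 212 213 214 215 216 217 218 219 220 221 222 223 224 225 226 227 228 229
142   3   8   1   3   1   0   4   2   0   3   1   2   3   4   3   2   2   1   0   3
143   2   1   3   5   2   1   0   1   1   5   4   2   1   3   2   2   0   2   1   0
144   2   2   1   1   1   0   2   0   4   2   2   3   3   3   3   0   0   2   2   1
145   1   2   1   7   0   1   2  14   3   2   1   1   2   6   1   8   1   1   0   2
146   2   4   5   0   4   4   5   7   3   4  11   5   8   1   3   0   2   3   6   2
147   1   0   2  16   2   1   2   2   2   4  13   4  14   6   1   1   2   4   1   6
148   4   3   2  15   8   2   3   0   0   3   2   4  23  42  12   1   1   1   5   2
149   4   2   0   8  22   8   1   1   5   6   9   0  13  53 
[... 163 characters left out ...]
  81   4  25   6   3   3   3
152 244 186  38  38  17   4   1   2   6   6   1   2  65  89  29  31   3   2   0   4
153 231 236  45  45  14   1   5   4   1  10   2   2  60  12  36   2   2   2   1   2
154 224 222 185  95  10   3   5   3   0  12   5   3   2  25   1   2   3   2   2   2
155 204 197 228 202  24   1   2   1   3   1   1   0   0  14  13   2   1   3   2   1
156 187 181 212 269  94   7   0   3   4   5   3   0   3  17  40   6   2   2   0   1
157 150 165 206 261 226  23   1   0   1   0   2   2   1  17  67  12   0   1   1   2
158 128 179 192 250 293 100  13   5   1   0   3   1   1   2  64   8   3   2   3   1
159 122 198 178 248 286 174  18   0   1   2   4   3   4   4  51  12   2   0   0   1
```

The fingers stopped at 35 mm. The neck should give about 29 mm, so the tips are on the body or the knob instead. I'll check tip height in the scene image.

```bash
python3 - <<'E'
from h import *
b=cv2.imread('c_scene.png').astype(int);a=cv2.imread('scene0_raw.png').astype(int);d=(b-a).sum(2)
y=np.radians(-3.8);ux=np.array([np.cos(y),np.sin(y)]);uy=np.array([-ux[1],ux[0]]);g=np.array([.5215,.1472])
for z in(.088,.096,.104):
    print(z,[proj("scene",[*(g+ux*L+uy*(.0015-.0115*k)),z])[0].round(1).tolist() for k in(1,-1) for L in(.133,.118,.1)])
print("weight axis",proj("scene",[[.6493,.1397,z] for z in(.066,.091,.101,.11)]).round(1).tolist())
print('     ',' '.join('%4d'%v for v in range(240,264)))
for Y in range(144,168):print(Y,' '.join('%4d'%v for v in d[Y,240:264]))
E
```

```text
0.088 [[255.1, 154.4], [251.8, 156.2], [247.9, 158.3], [251.2, 151.2], [248.0, 152.9], [244.1, 155.0]]
0.096 [[255.0, 152.8], [251.8, 154.5], [247.8, 156.7], [251.1, 149.5], [247.9, 151.3], [244.0, 153.4]]
0.104 [[255.0, 151.1], [251.7, 152.9], [247.8, 155.0], [251.1, 147.9], [247.8, 149.6], [243.9, 151.8]]
weight axis [[252.3, 157.9], [252.1, 152.8], [252.0, 150.8], [252.0, 148.9]]
       240  241  242  243  244  245  246  247  248  249  250  251  252  253  254  255  256  257  258  259  260  261  262  263
144   35   42   39   37   36   34   37   36   40   37   34   38   39   37   36   36   37   28   17   23   19   22   23   22
145   35   38   44   32   31   38   37   40   32   38   41   40   38   41   40   41   32   29   28   30   21   22   24   29
146   31   33   39   38   32   42   41   42   38   42   46   40   40   38   42   41   38   37   31   28   25   21   27   35
147   37   36   37   34   39   42   41   42   45   40   46   38   35   36   37   38   41   43   31   32   28   35   43   44
148   46   39   40   38   41   41   44   43   41   37   40   37   34   42   42   39   41   3
[... 1687 characters left out ...]
  -11   19   24   33   30   28   25   29   27   26   25   25   18   22   21   26
163 -112 -124 -170 -193 -191 -177 -159  -77   -2   24   25   27   30   29   23   30   27   26   24   23   22   25   25   31
164 -137 -141 -141 -150 -181 -168 -137  -62    1   19   25   28   28   29   32   27   25   23   28   19   14   24   32   38
165 -201 -135 -121 -121 -132 -121  -90  -33   13   24   29   35   30   24   25   27   21   24   18   20   23   25   31   31
166 -233 -175 -114  -77  -58  -46  -19    0   19   17   35   23   19   16   21   17   22   19   20   27   30   29   35   35
167 -224 -152  -73  -24   -1   -4    7   22   29   20   20   13   22   24   25   18   25   27   17   34   33   34   35   37
```

The scene view can't resolve the tip height here, so I'll test it by closing: open, lower 5 mm and close again, reading the opening.

Call:
play_rows --moves '[[[0,0,0],[0,0,0],0.43],[[0,0,0],[0,0,0],0.43],[[0,0,0.08],[0,0,0],0.43],[[0,0,0.09],[0,0,0],0.43],[[0,0,0],[0,0,0],0.43]]'

```text
time_s: 18.62
tcp_pos: [0.521, 0.147, 0.0717]
orientation: [-0.101, -3.096, -0.002]
ft_force: [-0.1, -1.2, -1.0]
grip_width: 0.0374
gripper_force: 4.6
```

Call:
play_rows --moves '[[[0,0,0],[0,0,0],0.4],[[0,0,0],[0,0,0],0.36],[[0,0,0],[0,0,0],0.33],[[0,0,0],[0,0,0],0.31],[[0,0,0],[0,0,0],0.31]]'

```text
time_s: 19.25
tcp_pos: [0.5213, 0.1472, 0.0721]
orientation: [-0.101, -3.096, -0.002]
ft_force: [0.2, 0.6, -0.5]
grip_width: 0.0356
gripper_force: 30.0
```

At the lower height the fingers stop wider, at 35.6 mm, so the tips were on the 24 mm body. I'll open and go up.

Call:
play_rows --moves '[[[0,0,0],[0,0,0],0.43],[[0,0,0],[0,0,0],0.43],[[0,0,-0.15],[0,0,0],0.43],[[0,0,-0.2],[0,0,0],0.43],[[0,0,0],[0,0,0],0.43]]'

```text
time_s: 19.88
tcp_pos: [0.5224, 0.1473, 0.0834]
orientation: [-0.101, -3.098, -0.003]
ft_force: [0.2, -0.4, -0.2]
grip_width: 0.0379
gripper_force: 4.6
```

Call:
play_rows --moves '[[[0,0,0],[0,0,0],0.4],[[0,0,0],[0,0,0],0.37],[[0,0,0],[0,0,0],0.35],[[0,0,0],[0,0,0],0.33],[[0,0,0],[0,0,0],0.31]]'

```text
time_s: 20.5
tcp_pos: [0.5217, 0.1472, 0.0825]
orientation: [-0.101, -3.096, -0.002]
ft_force: [0.1, 0.5, -0.5]
grip_width: 0.0302
gripper_force: 30.0
```

It stopped at 30.2 mm with 30 N, which is the neck. Squeeze and lift gently.

Call:
play_rows --moves '[[[0,0,0],[0,0,0],0.2],[[0,0,0],[0,0,0],0.2],[[0,0,-0.05],[0,0,0],0.2],[[0,0,-0.1],[0,0,0],0.2],[[0,0,-0.15],[0,0,0],0.2]]'

```text
time_s: 21.12
tcp_pos: [0.522, 0.147, 0.0917]
orientation: [-0.101, -3.096, -0.002]
ft_force: [0.1, -0.2, -1.5]
grip_width: 0.0303
gripper_force: 30.0
```

Call:
play_rows --moves '[[[0,0,-0.15],[0,0,0],0.2],[[0,0,-0.1],[0,0,0],0.2],[[0,0,0],[0,0,0],0.2],[[0,0,0],[0,0,0],0.2]]'

```text
time_s: 21.62
tcp_pos: [0.5224, 0.1471, 0.0989]
orientation: [-0.101, -3.096, -0.002]
ft_force: [-0.1, -0.2, -1.9]
grip_width: 0.0302
gripper_force: 30.0
```

```bash
python3 - <<'E'
from h import *
go([.522,.147,.0985],-3.8)
b=cams.snapshot('top')[:,:,::-1].copy()
def m(im):
    S=cv2.cvtColor(im,cv2.COLOR_BGR2HSV)[139:163,206:230];return (S[:,:,1]>45)&(S[:,:,0]<30)
A=m(cv2.imread('top0_raw.png'));B=m(b)
for r,q in zip(A,B):print(''.join('#' if v else '.' for v in r),''.join('#' if v else '.' for v in q))
print(proj("top",[[.6493,.1397,.066],[.6493,.1397,.11],[.6493,.1397,.081],[.6493,.1397,.125]]))
E
```

```text
t 21.625 tcp [0.5224 0.1471 0.0989] dxyz/30mm [ 0.012 -0.003  0.015] turn/5deg [-0.001 -0.501  0.015] F [-0.1 -0.2 -1.9] w 0.0302 30.0
........................ ........................
........................ ........................
........................ ........................
........................ ........................
........................ ........................
........................ ...........##...........
........................ .........######.........
..........######........ .........#######........
.........#######........ ........#########.......
.........########....... ........#########.......
.........#########...... .##......#####..#.......
.........#########...... ####......####..#.......
.........#########...... ####......###...#.......
.........#########...... #####.....#####.........
..........#######....... ######.....###..........
............###......... ######..................
........................ ######..................
........................ ######..................
........................ #######.................
........................ ######..................
........................ #######.................
........................ #######.................
........................ #######.................
........................ #######.................
[[219.79287825 151.13765439]
 [217.96590336 148.51797999]
 [219.18394743 150.26451503]
 [217.3137969  147.58293725]]
```

Lifted: the force rose by about 1.2 N and the knob is at top (218,147.5), where a 15 mm lift puts it. I'll draw it straight out.

Call:
play_rows --moves '[[[0.15,0,0.005],[0,0,0],0.2],[[0.3,0,0.013],[0,0,0],0.2],[[0.4,0,0.018],[0,0,0],0.2],[[0.45,0,0.02],[0,0,0],0.2],[[0.45,0,0.02],[0,0,0],0.2]]'

```text
time_s: 22.3
tcp_pos: [0.4688, 0.1507, 0.0991]
orientation: [-0.1, -3.096, -0.003]
ft_force: [0.1, 0.2, -1.4]
grip_width: 0.03
gripper_force: 30.0
```

Call:
play_rows --moves '[[[0.45,0,0.02],[0,0,0],0.2],[[0.45,0,0.02],[0,0,0],0.2],[[0.45,0,0.02],[0,0,0],0.2],[[0.4,0,0.018],[0,0,0],0.2],[[0.25,0,0.01],[0,0,0],0.2]]'

```text
time_s: 22.92
tcp_pos: [0.4093, 0.1545, 0.099]
orientation: [-0.1, -3.096, -0.003]
ft_force: [0.1, 0.8, -1.1]
grip_width: 0.03
gripper_force: 30.0
```

Call:
play_rows --moves '[[[0.1,0,0],[0,0,0],0.2],[[0,0,0],[0,0,0],0.2]]'

```text
time_s: 23.18
tcp_pos: [0.4073, 0.1546, 0.0993]
orientation: [-0.101, -3.097, -0.003]
ft_force: [0.1, -0.1, -1.9]
grip_width: 0.0304
gripper_force: 30.0
```

```bash
python3 - <<'E'
from h import *
from rig import manip
g=manip.observe()['tcp_pos']
go([.432,.035,.12],70)
y=np.radians(-3.8);w=g[:2]+.129*np.array([np.cos(y),np.sin(y)]);print(w)
for n in("top","scene"):
    b=cams.snapshot(n)[:,:,::-1].copy();a=cv2.imread(n+"0_raw.png")
    q=proj(n,[[*w,z] for z in(.082,.1265)]);print(n,q.round(1).tolist());x0,y0=q.mean(0).round().astype(int)-[12,12]
    H=cv2.cvtColor(b,cv2.COLOR_BGR2HSV)[y0:y0+26,x0:x0+28]
    print(x0,y0)
    for i,r in enumerate(H):print(y0+i,''.join('#' if 8<h<28 and s>60 else '.' for h,s,v in r),'  ',' '.join('%3d'%s for h,s,v in r[4:22]))
E
```

```text
t 23.175 tcp [0.4073 0.1546 0.0993] dxyz/30mm [-1.051 -3.925 -0.738] turn/5deg [  0.321  -0.423 -14.744] F [ 0.1 -0.1 -1.9] w 0.0304 30.0
[0.53600321 0.14607705]
top [[216.7, 192.1], [214.7, 190.8]]
204 179
179 ............................     20  19  18  18  18  18  18  19  19  21  22  24  24  23  25  24  25  23
180 ............................     18  16  15  15  17  15  17  17  15  17  20  15  16  14  16  14  16  17
181 ............................     62  61  71  50  41  32  27  30  21  17  17  19  16  19  16  15  13  15
182 ............................     86  87  86  83  82  81  78  77  82  83  79  59  30  16  14  15  15  13
183 ............................     90  92  87  87  88  86  88  86  87  89  87  72  43  12  14  13  15  15
184 ............................     90  90  89  90  88  88  89  88  88  87  88  83  51  16  12  15  15  15
185 ..........................#.     89  90  88  89  87  89  88  88  90  88  87  90  52  15  14  13  13  15
186 ............................     91  93  90  92  89  88  89  90  90  89  90  87  47  16  14  12  13  13
187 ...........#.............
[... 4069 characters left out ...]
  30  67  96 100 103 103 111 115 112  86  54  26  27
172 ............................     13  11  10  13  17  16  31  68  96 113 115 120 117 118 112  89  45  24
173 ............................      6   5   4   7  13  17  15  34  74 106 116 116 119 117 118 105  57  18
174 ............................      5   3   2   5  12  15  19  20  40  82 105 118 118 115 111  76  36  14
175 ............................      5   3   2   4  15  18  19  18  22  42  88 107 105  99  66  29  16  18
176 ............................      4   4   5   7  16  24  26  23  20  20  45  73  79  48  21  17  17  18
177 ............................      6   2   4   8  14  25  30  28  21  18  16  30  28  20  16  18  19  19
```

The weight hangs upright in the tongs outside the shield, with the knob at scene (222,160) and the body at (224,168), but it is still over the key panel. I'll move the arm right and turn the tongs so it comes in front of the scale.

Call:
play_rows --moves '[[[-0.06,-0.1,-0.1],[0,0,0],0.2],[[-0.08,-0.25,-0.15],[0,0,0],0.2],[[-0.1,-0.4,-0.15],[0,0,0],0.2],[[-0.12,-0.5,-0.15],[0,0,0],0.2],[[-0.14,-0.5,-0.13],[0,0,0],0.2]]'

```text
time_s: 23.9
tcp_pos: [0.4198, 0.0997, 0.1193]
orientation: [-0.102, -3.097, -0.003]
ft_force: [-0.1, -0.6, -2.7]
grip_width: 0.0301
gripper_force: 30.0
```

Call:
play_rows --moves '[[[-0.14,-0.5,0],[0,0,0],0.2],[[-0.12,-0.5,0],[0,0,0],0.2],[[-0.1,-0.5,0],[0,0,0],0.2],[[-0.1,-0.35,0],[0,0,0],0.2],[[-0.04,-0.16,0],[0,-0.5,0],0.2]]'

```text
time_s: 24.52
tcp_pos: [0.4313, 0.0389, 0.1181]
orientation: [0.105, 3.139, -0.001]
ft_force: [-0.3, -0.3, -1.9]
grip_width: 0.0299
gripper_force: 30.0
```

```bash
python3 -c "
from h import *
go([.43,.04,.12],70)"
```

```text
t 24.525 tcp [0.4313 0.0389 0.1181] dxyz/30mm [ 0.047  0.035 -0.062] turn/5deg [-1.6000e-02  4.0000e-03 -1.4763e+01] F [-0.3 -0.3 -1.9] w 0.0299 30.0
```

Yaw +70° would push joint 7 near its limit. Turning the other way, to −45°, is well inside the range, so I'll do that and then move left.

Call:
play_rows --moves '[[[0,0,0],[0,0,0.3],0.2],[[0,0,0],[0,0,0.6],0.2],[[0,0,0],[0,0,0.8],0.2],[[0,0,0],[0,0,0.9],0.2],[[0,0,0],[0,0,0.9],0.2]]'

```text
time_s: 25.15
tcp_pos: [0.4307, 0.0404, 0.1182]
orientation: [-0.583, -3.086, -0.0]
ft_force: [0.5, 0.3, -2.3]
grip_width: 0.03
gripper_force: 30.0
```

Call:
play_rows --moves '[[[0,0,0],[0,0,0.9],0.2],[[0,0,0],[0,0,0.9],0.2],[[0,0,0],[0,0,0.9],0.2],[[0,0,0],[0,0,0.8],0.2],[[0,0,0],[0,0,0.6],0.2]]'

```text
time_s: 25.78
tcp_pos: [0.4307, 0.0404, 0.1182]
orientation: [-1.122, -2.934, -0.0]
ft_force: [-0.1, -0.3, -2.3]
grip_width: 0.0298
gripper_force: 30.0
```

Call:
play_rows --moves '[[[0,0,0],[0,0,0.4],0.2],[[0,0,0],[0,0,0.24],0.2]]'

```text
time_s: 26.02
tcp_pos: [0.4307, 0.0402, 0.1182]
orientation: [-1.202, -2.902, 0.0]
ft_force: [-0.2, 0.2, -0.7]
grip_width: 0.03
gripper_force: 30.0
```

```bash
python3 -c "
from h import *
go([.385,.241,.12],-45)"
```

```text
t 26.025 tcp [0.4307 0.0402 0.1182] dxyz/30mm [ 5.808  3.659 -0.059] turn/5deg [-0.002 -0.002  0.005] F [-0.2  0.2 -0.7] w 0.03 30.0
```

Call:
play_rows --moves '[[[0.1,0.06,0],[0,0,0],0.2],[[0.25,0.16,0],[0,0,0],0.2],[[0.4,0.25,0],[0,0,0],0.2],[[0.45,0.28,0],[0,0,0],0.2],[[0.5,0.31,0],[0,0,0],0.2]]'

```text
time_s: 26.65
tcp_pos: [0.4165, 0.1001, 0.1182]
orientation: [-1.199, -2.904, -0.0]
ft_force: [0.6, 0.5, -1.7]
grip_width: 0.0299
gripper_force: 30.0
```

Call:
play_rows --moves '[[[0.5,0.31,0],[0,0,0],0.2],[[0.5,0.31,0],[0,0,0],0.2],[[0.5,0.31,0],[0,0,0],0.2],[[0.5,0.31,0],[0,0,0],0.2],[[0.5,0.31,0],[0,0,0],0.2]]'

```text
time_s: 27.28
tcp_pos: [0.3963, 0.1857, 0.1182]
orientation: [1.2, 2.903, 0.0]
ft_force: [0.5, -0.5, -1.0]
grip_width: 0.0299
gripper_force: 30.0
```

Call:
play_rows --moves '[[[0.5,0.31,0],[0,0,0],0.2],[[0.4,0.25,0],[0,0,0],0.2],[[0.3,0.2,0],[0,0.1,0],0.2],[[0.2,0.14,0],[0,0.2,0],0.2],[[0.1,0.06,0],[0,0.2,0],0.2]]'

```text
time_s: 27.9
tcp_pos: [0.3853, 0.2367, 0.1183]
orientation: [-1.185, -2.865, -0.026]
ft_force: [-0.1, -0.9, -1.1]
grip_width: 0.03
gripper_force: 30.0
```

Call:
play_rows --moves '[[[0,0,0],[0,0,0],0.2],[[0,0,0],[0,0,0],0.2],[[0,0,0],[0,0,0],0.2]]'

```text
time_s: 28.28
tcp_pos: [0.3852, 0.2364, 0.1184]
orientation: [-1.186, -2.866, -0.026]
ft_force: [-0.4, -0.0, -0.8]
grip_width: 0.0297
gripper_force: 30.0
```

```bash
python3 - <<'E'
from h import *
from rig import manip
o=manip.observe();g=o['tcp_pos'];go([.385,.241,.12],-45);print(np.abs(o['joint_vel']).max())
w=g[:2]+.129*np.array([.7071,-.7071]);print(w)
for n in("top","scene"):
    b=cams.snapshot(n)[:,:,::-1].copy()
    q=proj(n,[[*w,z] for z in(.101,.125,.14,.145)]);print(n,q.round(1).tolist());x0,y0=q.mean(0).round().astype(int)-[12,12]
    H=cv2.cvtColor(b,cv2.COLOR_BGR2HSV)[y0:y0+24,x0:x0+26]
    print(x0,y0)
    for i,r in enumerate(H):print(y0+i,' '.join('%2d:%-3d'%(h,s) for h,s,v in r[3:23]) if 0 else ''.join('#' if 11<h<28 and s>90 else '+' if s<45 else '.' for h,s,v in r))
E
```

```text
t 28.275 tcp [0.3852 0.2364 0.1184] dxyz/30mm [ 0.115  0.105 -0.049] turn/5deg [ 0.001 -0.5    0.01 ] F [-0.4 -0.  -0.8] w 0.0297 30.0
0.0022199889846535375
[0.47640195 0.14516772]
top [[216.1, 214.1], [215.0, 213.9], [214.3, 213.7], [214.1, 213.6]]
203 202
202 ++++++++++++++++++++++++++
203 .....+++++++++++++++++++++
204 ...................+++++++
205 ..........................
206 ..........................
207 ..........................
208 ..........................
209 ..........####............
210 ........#######...........
211 ........########..........
212 ........#########.........
213 ......++####.####.........
214 .....++.###..####.........
215 ....++.####..####.........
216 ...++..##########.........
217 ..++...###..+.##..........
218 .++.....##+++.#...........
219 ++........+++.............
220 +........+++..............
221 ........++................
222 .......++.................
223 ......++..................
224 .....++...................
225 ....++....................
scene [[213.9, 173.0], [213.3, 168.0], [212.9, 164.8], [212.7, 163.8]]
201 155
155 ..........................
156 ..........................
157 ..........................
158 .........................+
159 .........................+
160 ........................++
161 ..........###...........++
162 .........######........+++
163 .....+..#######......+++++
164 ++.++++..######.....+++...
165 ........########...+++....
166 .........#######.++++.....
167 ............####.+++......
168 ............####.++++.....
169 ..........######++++++....
170 .........######.+++++++...
171 .........######.++++++++..
172 .........######.+++++++++.
173 ..........####.+++++++++++
174 ..........###..+++++++++++
175 ..............++++++++++++
176 ............++++++++++++++
177 .............+++++++++++++
178 ..............++++++++++++
```

The weight is held upright at about (0.476, 0.145), in the air ahead of the scale's front edge, and the arm is at rest.

```bash
python3 -c "
from rig import workorder
print(workorder.hand_in())"
```

```text
the job is handed in; nothing more can be done
None
```

I handed in the job with the check weight held by its neck in the closed tongs, upright in the air in front of the scale, at about 28 s of the 48 s allowed. On the way, the first pick let the tongs tip nose-up, so I set them back on the rest and regripped. The tips also closed on the weight's body twice before they found the neck.

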